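# Pack the spice case for a trip

## Task

Pack the spice case on the counter: lay every spice jar standing about on its side in a cradle of its own in the case, sitting down in the cradle and centred lengthways. Then lower the lid gently until it is fully shut, and lock it by pushing the loose wooden pin, shaft first, through all three hasp eyes until its head is close up to them. Leave the other things on the counter where they are.

Things in the scene. Friction and masses are not known exactly. Their poses are not given: they have to be found in the camera images.
- case: Wooden spice case, fixed, 160 mm deep (its x; front at -x, facing to the robot's right) and 272 mm wide (its y); origin at the centre of its underside. The open base is a tray with walls only 30 mm high (front and back 16 mm thick, sides and floor 8 mm), holding three cradles side by side. Its deep lid is hinged along the back; steel hasp eyes stand on the middle of the front (see eye).
- cradle0 (a point): Where the middle of a laid jar's axis belongs in cradle 0 (case y -76 mm), 40 mm above the counter; axes as the case. Two V saddles 10 mm thick, 42 mm to the front and back of this point (74 mm free gap between for fingers), reach 36 mm to either side; tops level with the point. The front and back walls leave 128 mm for the jar, which lies along x, cap to front or back.
- cradle1 (a point): Where the middle of a laid jar's axis belongs in cradle 1 (case y 0 mm), 40 mm above the counter; axes as the case. Two V saddles 10 mm thick, 42 mm to the front and back of this point (74 mm free gap between for fingers), reach 36 mm to either side; tops level with the point. The front and back walls leave 128 mm for the jar, which lies along x, cap to front or back.
- cradle2 (a point): Where the middle of a laid jar's axis belongs in cradle 2 (case y 76 mm), 40 mm above the counter; axes as the case. Two V saddles 10 mm thick, 42 mm to the front and back of this point (74 mm free gap between for fingers), reach 36 mm to either side; tops level with the point. The front and back walls leave 128 mm for the jar, which lies along x, cap to front or back.
- lid (a joint): Hinge of the lid, rad: 0 fully shut, grows as it opens, 1.75 wide open; starts near upright at 1.5 to 1.7. The hinge is stiff (about 0.5 N m of friction) so the 0.45 kg lid stays where it is left and must be moved down and pressed shut.
- lid_hinge (a point): Middle of the hinge line (along case y) at the back of the case, 30 mm above the counter. Frame fixed in the lid: when shut, x points to the back and z up; opening turns it about +y. In this frame the lid is a hollow cover open below: x -160 to 0, y -136 to 136, z 0 to 48 mm, top panel (z 40 to 48) and walls 8 mm thick. Shut, its top is 78 mm above the counter.
- lid_edge (a point): Middle of the outer face of the lid's front wall (8 mm thick, 48 mm high with the panel), at (-160, 0, 24) mm in the lid_hinge frame. With the lid open this wall is uppermost, about 190 mm above the counter, and can be taken from above across its 48 mm. The lid's own steel eye sticks out of it: centre (-194, 0, 6) mm, 28 mm across, 5 mm thick.
- eye (a point): Centre of the hasp, 34 mm in front of the case's front face and 36 mm above the counter; same axes as the case. The hole axis is along y. Two fixed eyes (y 8.5 to 13.5 and -13.5 to -8.5 mm) and, when the lid is shut, the lid's eye between them (y -2.5 to 2.5): steel rings 28 mm outside, 17 mm hole. The pin may enter from either side.
- jar0: Spice jar 0: filled glass spice jar with a metal screw cap, a plain cylinder 44 mm across and 110 mm tall (cap included), about 160 g, starting upright on the counter; may be absent. Origin at the centre of its underside, z along its axis towards the cap.
- jar1: Spice jar 1: filled glass spice jar with a metal screw cap, a plain cylinder 44 mm across and 110 mm tall (cap included), about 160 g, starting upright on the counter; may be absent. Origin at the centre of its underside, z along its axis towards the cap.
- jar2: Spice jar 2: filled glass spice jar with a metal screw cap, a plain cylinder 44 mm across and 110 mm tall (cap included), about 160 g, starting upright on the counter; may be absent. Origin at the centre of its underside, z along its axis towards the cap.
- jar0_mid (a point): Middle of spice jar 0's axis, 55 mm from either end; z along the axis towards the cap.
- jar1_mid (a point): Middle of spice jar 1's axis, 55 mm from either end; z along the axis towards the cap.
- jar2_mid (a point): Middle of spice jar 2's axis, 55 mm from either end; z along the axis towards the cap.
- pin: Wooden locking pin lying on the counter, 30 g: a square head 14 x 14 mm, 30 mm long, then a round shaft 12 mm across and 95 mm long, on one axis (body x, from head to tip). Origin where the shaft meets the head, on the underside, 7 mm below the axis. Its weight is centred 25 mm from there along the shaft, so it only rests level in the eyes if pushed well in.
- pin_head (a point): Middle of the pin's square head, on its axis, the place to grip.
- pin_shaft (a point): Point on the pin's axis, on the shaft 35 mm from the head (50 mm from pin_head, 60 mm from the tip). In the end it must be within 25 mm of eye along the hole axis.
- mug: Bystander: ceramic mug with a handle, 80 mm across, 90 mm tall.
- tin: Bystander: steel food tin, 74 mm across, 110 mm tall.
- tumbler: Bystander: plastic tumbler, 76 mm across, 120 mm tall.
- bowl: Bystander: round bowl, 130 mm across, 50 mm tall.
- timer: Bystander: small egg timer, 50 mm across, 34 mm tall.
- carton: Bystander: cardboard carton 60 x 90 x 60 mm.
- mill: Bystander: wooden pepper mill, 56 mm across, 150 mm tall.
Not all that is in view belongs to the job. What is shaped like the jar2 but blue or green is not meant.

How it is judged:
On the way, in this order (a step that is already met when the one before it is completed fails the run):
1. every spice jar lies on its side in a cradle, released, the lid still open (((distance between jar0_mid and cradle0 below 0.014 m and z of jar0_mid in the frame of cradle0 between -0.006 and 0.006 m and angle between the z axis of jar0_mid and the x axis of cradle0, either way round below 0.12 rad) or (distance between jar0_mid and cradle1 below 0.014 m and z of jar0_mid in the frame of cradle1 between -0.006 and 0.006 m and angle between the z axis of jar0_mid and the x axis of cradle1, either way round below 0.12 rad) or (distance between jar0_mid and cradle2 below 0.014 m and z of jar0_mid in the frame of cradle2 between -0.006 and 0.006 m and angle between the z axis of jar0_mid and the x axis of cradle2, either way round below 0.12 rad)) and linear speed of each of jar0, jar1, jar2 below 0.04 m/s and ((distance between jar1_mid and cradle0 below 0.014 m and z of jar1_mid in the frame of cradle0 between -0.006 and 0.006 m and angle between the z axis of jar1_mid and the x axis of cradle0, either way round below 0.12 rad) or (distance between jar1_mid and cradle1 below 0.014 m and z of jar1_mid in the frame of cradle1 between -0.006 and 0.006 m and angle between the z axis of jar1_mid and the x axis of cradle1, either way round below 0.12 rad) or (distance between jar1_mid and cradle2 below 0.014 m and z of jar1_mid in the frame of cradle2 between -0.006 and 0.006 m and angle between the z axis of jar1_mid and the x axis of cradle2, either way round below 0.12 rad)) and ((distance between jar2_mid and cradle0 below 0.014 m and z of jar2_mid in the frame of cradle0 between -0.006 and 0.006 m and angle between the z axis of jar2_mid and the x axis of cradle0, either way round below 0.12 rad) or (distance between jar2_mid and cradle1 below 0.014 m and z of jar2_mid in the frame of cradle1 between -0.006 and 0.006 m and angle between the z axis of jar2_mid and the x axis of cradle1, either way round below 0.12 rad) or (distance between jar2_mid and cradle2 below 0.014 m and z of jar2_mid in the frame of cradle2 between -0.006 and 0.006 m and angle between the z axis of jar2_mid and the x axis of cradle2, either way round below 0.12 rad)) and contact force between the fingers and jar0 below 0.3 N and contact force between the fingers and jar1 below 0.3 N and contact force between the fingers and jar2 below 0.3 N), for 0.2 s.
2. the lid is fully shut (value of joint lid below 0.03 rad), for 0.2 s.
3. the pin is through all three eyes (x of pin_shaft in the frame of eye between -0.007 and 0.007 m and z of pin_shaft in the frame of eye between -0.007 and 0.007 m and y of pin_shaft in the frame of eye between -0.025 and 0.025 m and angle between the x axis of pin and the y axis of case, either way round below 0.15 rad), for 0.2 s.
At the end, for the whole second after the job is handed in: Every jar lies in a cradle (middle within 14 mm of the cradle point, 6 mm in height, 0.12 rad in direction), the lid is below 0.03 rad, and the pin is through all eyes (pin_shaft within 25 mm of the eye along the hole axis, 7 mm across it, 0.15 rad), released and at rest (all of step 3 and ((distance between jar0_mid and cradle0 below 0.014 m and z of jar0_mid in the frame of cradle0 between -0.006 and 0.006 m and angle between the z axis of jar0_mid and the x axis of cradle0, either way round below 0.12 rad) or (distance between jar0_mid and cradle1 below 0.014 m and z of jar0_mid in the frame of cradle1 between -0.006 and 0.006 m and angle between the z axis of jar0_mid and the x axis of cradle1, either way round below 0.12 rad) or (distance between jar0_mid and cradle2 below 0.014 m and z of jar0_mid in the frame of cradle2 between -0.006 and 0.006 m and angle between the z axis of jar0_mid and the x axis of cradle2, either way round below 0.12 rad)) and linear speed of each of jar0, jar1, jar2, pin below 0.04 m/s and ((distance between jar1_mid and cradle0 below 0.014 m and z of jar1_mid in the frame of cradle0 between -0.006 and 0.006 m and angle between the z axis of jar1_mid and the x axis of cradle0, either way round below 0.12 rad) or (distance between jar1_mid and cradle1 below 0.014 m and z of jar1_mid in the frame of cradle1 between -0.006 and 0.006 m and angle between the z axis of jar1_mid and the x axis of cradle1, either way round below 0.12 rad) or (distance between jar1_mid and cradle2 below 0.014 m and z of jar1_mid in the frame of cradle2 between -0.006 and 0.006 m and angle between the z axis of jar1_mid and the x axis of cradle2, either way round below 0.12 rad)) and ((distance between jar2_mid and cradle0 below 0.014 m and z of jar2_mid in the frame of cradle0 between -0.006 and 0.006 m and angle between the z axis of jar2_mid and the x axis of cradle0, either way round below 0.12 rad) or (distance between jar2_mid and cradle1 below 0.014 m and z of jar2_mid in the frame of cradle1 between -0.006 and 0.006 m and angle between the z axis of jar2_mid and the x axis of cradle1, either way round below 0.12 rad) or (distance between jar2_mid and cradle2 below 0.014 m and z of jar2_mid in the frame of cradle2 between -0.006 and 0.006 m and angle between the z axis of jar2_mid and the x axis of cradle2, either way round below 0.12 rad)) and value of joint lid below 0.03 rad and contact force between the fingers and pin below 0.3 N); the robot touches nothing.
It fails at once if the lid is slammed (faster than 3 rad/s) (velocity of joint lid below -3 rad/s).
It fails at once if a bystander is pushed more than 6 cm away (distance of any of mug, tin, tumbler, bowl, timer, carton, mill from where it was at the start of the episode above 0.06 m).
Of jar0, jar1, jar2 only 2 to 3 are there at a start; the rules pass over those that are not, and their reading is None.
At some moment in a run one of jar0, jar1, jar2, pin may be knocked a few centimetres aside while the robot is not near it.
It also fails if it takes over 208 s, if anything falls off the work surface, if the arm or the gripper's body presses on something with over 40 N, if the wrist force passes 120 N, or if a joint passes its speed limit or range.

## Robot

A 7-joint arm with a two-finger parallel gripper is mounted at the origin on the work surface. World frame = base frame: x ahead of the robot, y to its left, z up, the work surface at z = 0. Lengths are in m, angles in rad, forces in N, time in s.
With the tool pointing down it reaches from about 0.425 to 0.875 m from the base axis. Payload 4.7 kg.
Tool frame: the origin (TCP) lies between the finger pads; the fingertips stand 22 mm ahead of it and the grasp point (between the pads) lies 3 mm ahead of it; z points along the fingers, y is the line along which they close (so a half turn about z gives the same grasp; the last joint's range is limited). The gripper opens to 87 mm and grips with 3 to 60 N. Pads are 19 mm wide; open, the fingers measure 117 mm over their backs; the gripper's body (75 mm by 190 mm) begins 51 mm behind the grasp point.
Start: joints at [0.014, 0.321, -0.07, 1.45, 0.023, 1.371, -0.057], TCP at [0.65, -0, 0.245] pointing down, gripper open.
Joint ranges: [-2.86, 2.86], [-0.3, 2.09], [-1.38, 1.24], [0.06, 2.45], [-1.56, 4.7], [0.09, 2.05], [-2.69, 2.69]. Speed limits (rad/s): [2.57, 2.57, 3.14, 3.14, 3.14, 3.14, 3.14].

## Interface

Orientations are given as a unit quaternion [w, x, y, z].
In Python, from bench import robot gives the robot as it stands.
- The arm moves only by the tool move_arm, never from a script. Its argument "motion" is a list of rows, each a list of 3 entries, a list of its own where there are three numbers: the turn, a rotation vector about the tool's x, y, z in rad, then the shift along the tool's x, y, z in m, then the closure, from 0 (fully open) to 1 (shut). A call has exactly 10 rows; each row shifts and turns the commanded pose from where the row before left it, along the tool's axes as they then stand; what a row does not reach is not made up. A row lasts 1/8 s, in which the tool goes at most 62.5 mm and 10.7 degrees, less where a joint would pass 70% of its speed; a pose out of reach is approached as far as the arm can. A call is refused whole if a number of a shift passes 0.0625 or a number of a turn 0.188, either way. A call with a gripper value outside its range is refused whole. The fingers move at their own pace and stop on an object; the grip force is fixed at half the most. Time passes only in rows, so rows that do not move let the fingers close, or fill a call up. It gives the time, the measured TCP pose, the force, the opening and the grip force at its end, in the units of the state.
- robot.read_state(): the state, without advancing time (a new reading comes with each control period).
- robot.camera(name): name is "scene" or "side" or "wrist"; returns a dict with "color" (384x512x3 uint8, red, green, blue), "fx", "fy", "cx", "cy" (pixels), "R" (3x3) and "t" (3): a world point X has camera coordinates R X + t. Camera axes: x right, y down, z forward; pixel columns grow to the right and rows downward; lengths in m; the calibration is good to about 2 mm. A picture is of the moment at which its call begins. There is no depth.
- robot.sign_off(): hands the job in; it is judged then, once.
The state is a dict: "clock": time; "joint_positions": joint angles; "dq": joint speeds; "joint_efforts": joint torques, N m; "position": TCP position; "orientation": TCP orientation; "wrist_force": force on the tool from outside, world axes, zero at the start; "moment": the same for the moment, N m; "finger_gap": opening from 0.0 (shut) to 1.0 (fully open); "finger_force": force on a finger pad.
Only numpy, scipy, OpenCV 4.12 (cv2) and the standard library are available. Lean on these libraries where they do the work, as an engineer would, in place of code of your own. Each camera call takes 0.05 s, during which the arm holds its last target. There are 200 camera calls.

## Working session

There is one attempt and no reset: what is moved stays moved. The work goes in short steps, Python scripts to look and compute and a tool call to move; the robot and the scene stay as the last step left them, time stands still between calls to the robot, and variables do not carry over. Pictures are saved under pics/ and viewed, at most 15 in all, crops included, and the job is handed in when it is done.

Besides the shell and the picture viewer there is one more tool, called after "Call:" as name(argument=value, ...), one argument or row to a line, values as JSON. move_arm: Moves the arm, as the interface text tells. Its arguments: {"type":"object","properties":{"motion":{"type":"array"}},"required":["motion"]}

```bash
mkdir -p pics; ls; cat > h.py <<'E'
import numpy as np, cv2
from bench import robot
from scipy.spatial.transform import Rotation as Rn
def cam(n,save=None):
    c=robot.camera(n)
    for k in('R','t'): c[k]=np.array(c[k])
    c['K']=np.array([[c['fx'],0,c['cx']],[0,c['fy'],c['cy']],[0,0,1]])
    if save: cv2.imwrite('pics/'+save,c['color'][:,:,::-1])
    return c
def ray(c,u,v):
    d=c['R'].T@np.array([(u-c['cx'])/c['fx'],(v-c['cy'])/c['fy'],1]); return -c['R'].T@c['t'],d/np.linalg.norm(d)
def plane(c,u,v,z):
    o,d=ray(c,u,v); return o+d*(z-o[2])/d[2]
def tri(*obs):
    A=np.zeros((3,3));b=np.zeros(3);L=[]
    for c,u,v in obs:
        o,d=ray(c,u,v);P=np.eye(3)-np.outer(d,d);A+=P;b+=P@o;L.append((P,o))
    x=np.linalg.solve(A,b); return x,[np.linalg.norm(P@(x-o)) for P,o in L]
def proj(c,X):
    p=c['R']@np.array(X)+c['t']; return p[0]/p[2]*c['fx']+c['cx'],p[1]/p[2]*c['fy']+c['cy']
E
python3 - <<'E'
from h import *
import pickle
d={n:cam(n) for n in('scene','side','wrist')}
pickle.dump(d,open('c0.pkl','wb'))
for n,c in d.items(): cv2.imwrite(f'pics/{n}0.png',cv2.resize(c['color'][:,:,::-1],(800,600)));print(n,-c['R'].T@c['t'],c['R'][2],c['fx'])
print(robot.read_state())
E
```

```text
pics
scene [1.15461388 0.27184043 1.07927432] [-0.49179503 -0.2116588  -0.84459351] 401.9376175141763
side [ 0.5171444  -0.89721893  0.65959115] [ 0.02542648  0.83071522 -0.55611664] 400.32295043639016
wrist [0.64914204 0.0790181  0.38427509] [-9.15176669e-04 -2.87762174e-01 -9.57701464e-01] 307.0896191314566
{'clock': 0.15, 'joint_positions': array([ 0.01406345,  0.32167501, -0.07007762,  1.45138222,  0.02259139,
        1.37079752, -0.05692628]), 'dq': array([ 0.0008602 , -0.00066358, -0.00028188, -0.00610025,  0.00036495,
       -0.00124228,  0.00077405]), 'joint_efforts': array([ 2.16972071e-04, -4.91794288e+01, -4.04079035e-01, -3.12878716e+01,
       -6.39387709e-02,  4.04033612e-02,  9.90178205e-05]), 'position': array([ 6.49619416e-01, -2.20993831e-05,  2.43704508e-01]), 'orientation': array([-4.92979141e-04,  7.07097441e-01,  7.07115737e-01, -5.48972094e-04]), 'wrist_force': array([ 0.39232808, -0.56952134,  0.77046615]), 'moment': array([ 0.04768575,  0.07628323, -0.01427169]), 'finger_force': 0.0, 'finger_gap': 1.0009575671038056}
```

View pics/scene0.png

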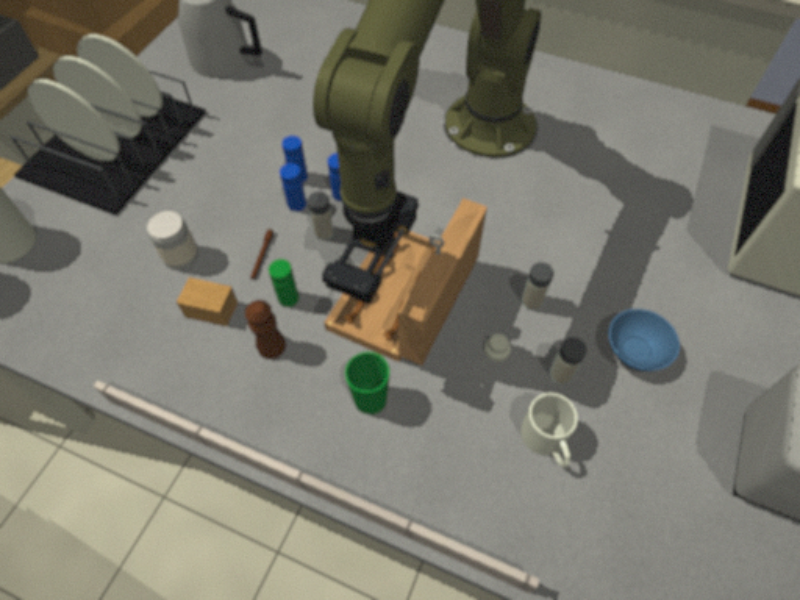

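View pics/side0.png

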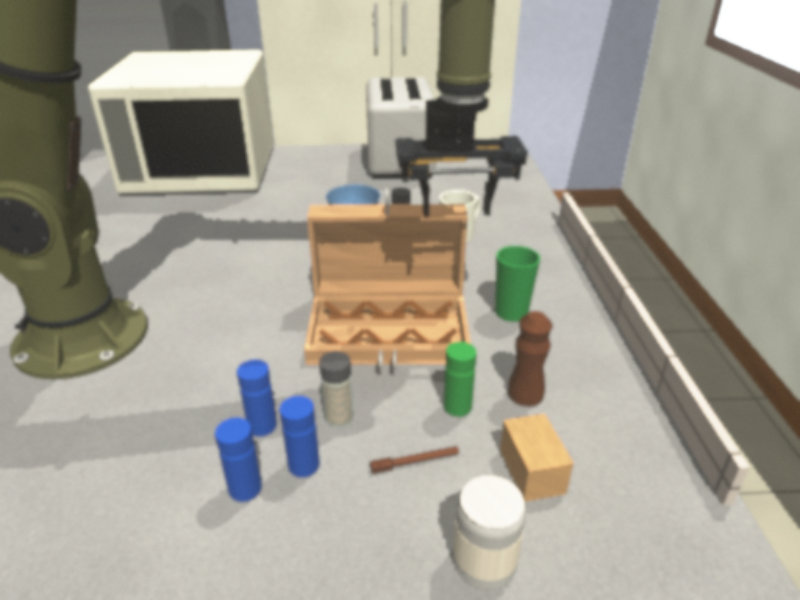

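Side view: a grey-capped clear jar stands at (337,390). Blue jars are at (240,460), (258,400), (300,440) and a green one at (460,380), none of them wanted. The pin is at (415,460), head on the left at (380,465). In the scene view there are clear jars with grey caps at (320,215), (538,285) and (570,360).

View pics/wrist0.png

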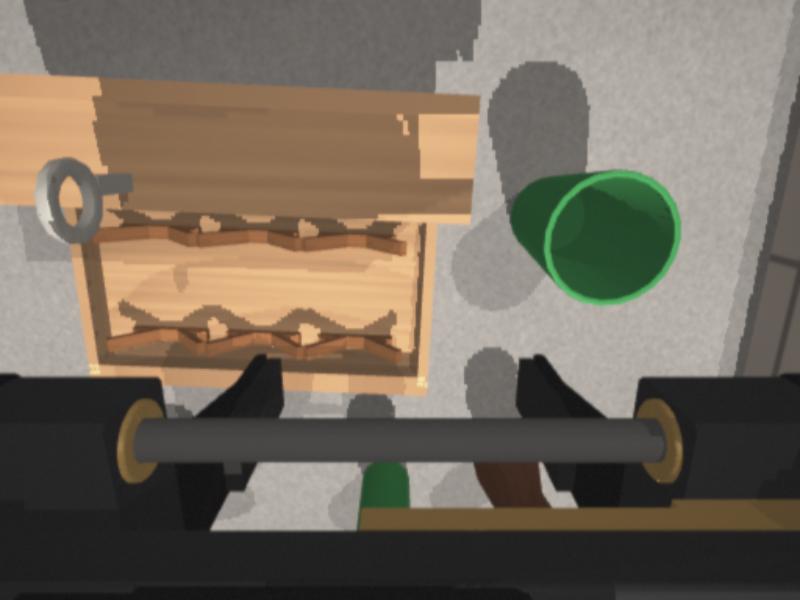

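```bash
python3 - <<'E'
from h import *
import pickle
d=pickle.load(open('c0.pkl','rb'));s=d['scene'];k=.64
for n,u,v,z in [('jarA cap',319,202,.11),('jarB cap',541,272,.11),('jarC cap',573,348,.11),('mug',553,415,.09),('bowl',644,335,.05),('timer',498,342,.034),('tin',168,225,.11),('green',281,268,.11),('mill',259,312,.15),('tumb',368,362,.12),('pinhead',267,237,.007),('pintip',255,273,.007),('b1',292,142,.11),('b2',291,172,.11),('carton',205,292,.06)]: print(n,plane(s,u*k,v*k,z).round(3))
c=d['side']
for n,u,v,z in [('jarA cap',335,362,.11),('green',460,352,.11),('pinhead',382,464,.007),('pintip',458,451,.007),('fl',306,362,0),('fr',470,362,0),('b',254,370,.11),('b',235,430,.11),('b',298,407,.11),('mill',537,322,.15)]: print(n,plane(c,u*k,v*k,z).round(3))
E
```

```text
jarA cap [ 0.467 -0.213  0.11 ]
jarB cap [0.453 0.245 0.11 ]
jarC cap [0.583 0.342 0.11 ]
mug [0.706 0.346 0.09 ]
bowl [0.469 0.46  0.05 ]
timer [0.582 0.215 0.034]
tin [ 0.637 -0.457  0.11 ]
green [ 0.638 -0.204  0.11 ]
mill [ 0.754 -0.173  0.15 ]
tumb [0.753 0.031 0.12 ]
pinhead [ 0.525 -0.321  0.007]
pintip [ 0.615 -0.297  0.007]
b1 [ 0.341 -0.344  0.11 ]
b2 [ 0.418 -0.304  0.11 ]
carton [ 0.718 -0.334  0.06 ]
jarA cap [ 0.461 -0.228  0.11 ]
green [ 0.635 -0.215  0.11 ]
pinhead [ 0.521 -0.321  0.007]
pintip [ 0.626 -0.303  0.007]
fl [ 0.401 -0.091  0.   ]
fr [ 0.671 -0.106  0.   ]
b [ 0.351 -0.239  0.11 ]
b [ 0.344 -0.35   0.11 ]
b [ 0.417 -0.314  0.11 ]
mill [ 0.741 -0.205  0.15 ]
```

The wrist view shows the tray with two zig-zag saddles, its front wall at row ~375 and columns 90–428. The lid stands upright behind it and its eye is at (68,200). Next I'll use the wrist camera from a few raised positions to measure precisely.

Call:
move_arm(
  motion=[
    [[0,0,0],[-0.016,-0.022,-0.031],0],
    [[0,0,0],[-0.016,-0.022,-0.031],0],
    [[0,0,0],[-0.016,-0.022,-0.031],0],
    [[0,0,0],[-0.016,-0.022,-0.031],0],
    [[0,0,0],[-0.016,-0.022,-0.031],0],
    [[0,0,0],[0,0,0],0],
    [[0,0,0],[0,0,0],0],
    [[0,0,0],[0,0,0],0],
    [[0,0,0],[0,0,0],0],
    [[0,0,0],[0,0,0],0],
  ],
)

```text
clock: 1.4
position: [0.5401, -0.0797, 0.3989]
orientation: [-0.0, 0.707, 0.707, -0.0]
wrist_force: [0.5, 1.3, 0.5]
finger_gap: 0.996
finger_force: 0.0
```

```bash
cat > snap.py <<'E'
import sys,pickle
from h import *
n=sys.argv[1];d={k:cam(k) for k in sys.argv[2:]}
s=robot.read_state();d['s']=s;pickle.dump(d,open(n+'.pkl','wb'))
for k in sys.argv[2:]: cv2.imwrite(f'pics/{k}_{n}.png',cv2.resize(d[k]['color'][:,:,::-1],(800,600),interpolation=cv2.INTER_CUBIC))
print(s['clock'],s['position'].round(4),s['orientation'].round(4),s['joint_positions'].round(3),s['wrist_force'].round(1),round(s['finger_gap'],3))
E
python3 snap.py case wrist scene
```

```text
1.5 [ 0.5401 -0.0799  0.3993] [-2.000e-04  7.070e-01  7.072e-01 -2.000e-04] [ 1.160e-01  7.200e-02 -1.900e-02  1.441e+00  1.000e-03  1.630e+00
  9.700e-02] [-0.2  0.5 -0.2] 1.003
```

Call:
move_arm(
  motion=[
    [[0,0,0],[-0.048,0,0],0],
    [[0,0,0],[-0.048,0,0],0],
    [[0,0,0],[-0.048,0,0],0],
    [[0,0,0],[-0.048,0,0],0],
    [[0,0,0],[-0.048,0,0],0],
    [[0,0,0],[0,0,0],0],
    [[0,0,0],[0,0,0],0],
    [[0,0,0],[0,0,0],0],
    [[0,0,0],[0,0,0],0],
    [[0,0,0],[0,0,0],0],
  ],
)

```text
clock: 2.75
position: [0.5402, -0.3193, 0.3999]
orientation: [0.0, 0.707, 0.708, 0.0]
wrist_force: [0.6, -0.2, -0.3]
finger_gap: 0.999
finger_force: 0.0
```

```bash
python3 snap.py pinv wrist scene
```

```text
2.85 [ 0.5401 -0.3196  0.3998] [2.000e-04 7.069e-01 7.073e-01 1.000e-04] [ 0.366  0.249  0.163  1.241 -0.04   1.655  0.521] [0.1 0.4 0.2] 1.001
```

Call:
move_arm(
  motion=[
    [[0,0,0],[0.057,-0.002,0],0],
    [[0,0,0],[0.057,-0.002,0],0],
    [[0,0,0],[0.057,-0.002,0],0],
    [[0,0,0],[0.057,-0.002,0],0],
    [[0,0,0],[0.057,-0.002,0],0],
    [[0,0,0],[0.057,-0.002,0],0],
    [[0,0,0],[0.057,-0.002,0],0],
    [[0,0,0],[0.057,-0.002,0],0],
    [[0,0,0],[0.057,-0.002,0],0],
    [[0,0,0],[0.057,-0.002,0],0],
  ],
)

```text
clock: 4.1
position: [0.5197, 0.2516, 0.3999]
orientation: [0.0, 0.707, 0.707, 0.0]
wrist_force: [0.3, -0.4, -0.3]
finger_gap: 0.999
finger_force: 0.0
```

```bash
python3 snap.py bc wrist scene side; python3 - <<'E'
import cv2,numpy as np
a=[cv2.imread(f'pics/wrist_{n}.png') for n in('case','pinv','bc')]
cv2.imwrite('pics/m1.png',np.vstack([a[0][:330],a[1][:270]]))
E
```

```text
4.25 [0.5184 0.254  0.3991] [-9.000e-04  7.045e-01  7.097e-01 -1.000e-04] [-0.244  0.153 -0.297  1.357  0.043  1.638 -0.528] [-0.1 -1.  -0. ] 0.996
```

View pics/m1.png

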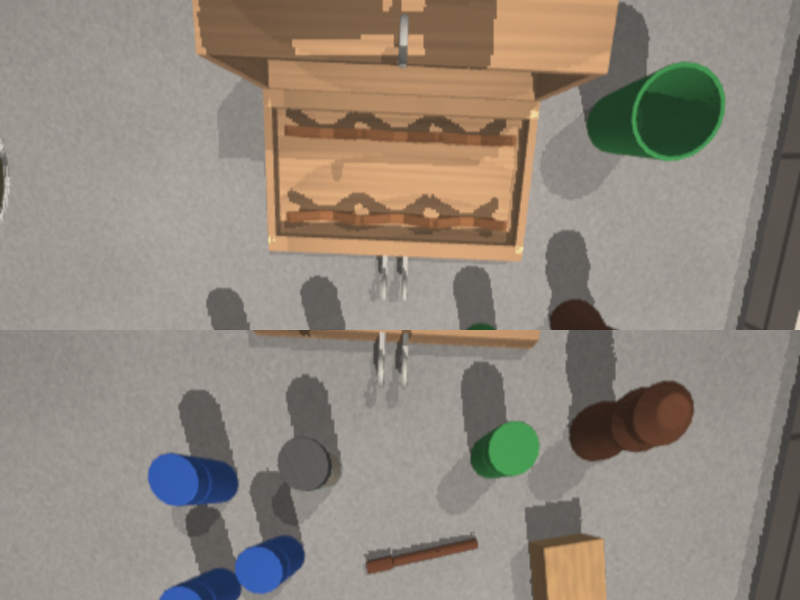

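View pics/wrist_bc.png

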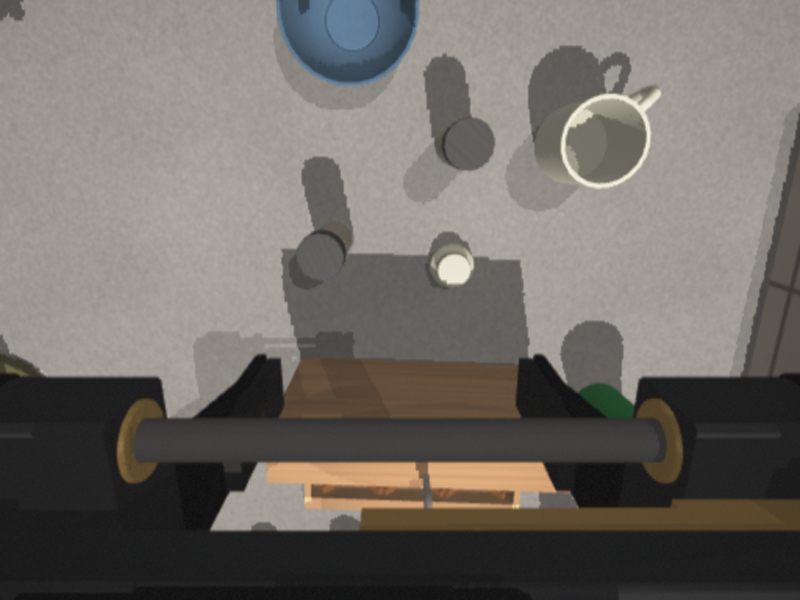

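Caps (800×600 px): jar A is at pinv (305,133) and jars B and C at bc (321,257) and (469,143), all grey-capped clear glass. The blue and green lookalikes are excluded by colour. The pin lies from its head at (367,235) to its tip at (478,212). The tray's front rim runs (270,250)–(521,261) and the two fixed eyes are near (382,285) and (403,285).

```bash
python3 - <<'E'
from h import *
import pickle
L=lambda n:pickle.load(open(n+'.pkl','rb'))
ca,pv,bc,c0=L('case'),L('pinv'),L('bc'),L('c0');k=.64
f=lambda c,u,v,z:plane(c['wrist'],u*k,v*k,z).round(4)
print('A',f(pv,305,133,.11),'B',f(bc,321,257,.11),'C',f(bc,469,143,.11))
for n,c,u,v,s in [('A',pv,305,133,(319,202)),('B',bc,321,257,(541,271)),('C',bc,469,143,(573,347))]:
  x=tri((c['wrist'],u*k,v*k),(c0['scene'],s[0]*k,s[1]*k));print(n,'tri',x[0].round(4),np.round(x[1],4))
print('A side tri',tri((pv['wrist'],305*k,133*k),(c0['side'],335*k,360*k)))
print('pin head end',f(pv,367,235,.007),'tip',f(pv,478,212,.007))
for p in[(270,250),(521,261),(540,103),(264,90)]: print('rim',f(ca,*p,.03))
for p in[(382,285),(403,285)]: print('eye',f(ca,*p,.036), f(pv,p[0],p[1],.036))
for p in[(194,53),(609,73)]: print('lidtop',f(ca,*p,.19))
print('tumbler',f(ca,680,111,.12),'mug',f(bc,606,140,.09),'bowl',f(bc,350,10,.05),'timer',f(bc,454,268,.034),'b',f(pv,175,150,.11),f(pv,265,237,.11),'green',f(pv,505,120,.11))
E
```

```text
A [ 0.4602 -0.2195  0.11  ] B [0.4485 0.245  0.11  ] C [0.5792 0.3435 0.11  ]
A tri [ 0.4582 -0.2191  0.0979] [0.0003 0.0003]
B tri [0.4478 0.244  0.1063] [0.0002 0.0002]
C tri [0.5795 0.3424 0.1071] [0.0012 0.0012]
A side tri (array([ 0.45985239, -0.21937527,  0.10659437]), [np.float64(0.000258375395109464), np.float64(0.0002583753951096202)])
pin head end [ 0.5043 -0.3217  0.007 ] tip [ 0.6268 -0.2963  0.007 ]
rim [ 0.4008 -0.0946  0.03  ]
rim [ 0.6711 -0.1065  0.03  ]
rim [0.6782 0.052  0.03  ]
rim [0.4071 0.0637 0.03  ]
eye [ 0.5208 -0.1317  0.036 ] [ 0.5215 -0.3717  0.036 ]
eye [ 0.5436 -0.1317  0.036 ] [ 0.5443 -0.3716  0.036 ]
lidtop [0.4045 0.0659 0.19  ]
lidtop [0.679 0.054 0.19 ]
tumbler [0.7683 0.0367 0.12  ] mug [0.7039 0.3465 0.09  ] bowl [0.4755 0.4592 0.05  ] timer [0.5789 0.2177 0.034 ] b [ 0.3484 -0.2333  0.11  ] [ 0.4193 -0.3079  0.11  ] green [ 0.6289 -0.209   0.11  ]
```

Call:
move_arm(
  motion=[
    [[0,0,0.044],[0,0,0],0.2],
    [[0,-0.1745,0],[0,0,0],0.2],
    [[0,-0.1745,0],[0,0,0],0.2],
    [[0,-0.1745,0],[0,0,0],0.2],
    [[0,-0.1745,0],[0,0,0],0.2],
    [[0,-0.1745,0],[0,0,0],0.2],
    [[0,0,0],[0,0,0],0.2],
    [[0,0,0],[0,0,0],0.2],
    [[0,0,0],[0,0,0],0.2],
    [[0,0,0],[0,0,0],0.2],
  ],
)

```text
clock: 5.5
position: [0.5237, 0.2473, 0.3919]
orientation: [0.26, 0.666, 0.64, -0.281]
wrist_force: [0.6, -0.2, 0.6]
finger_gap: 0.798
finger_force: 0.0
```

```bash
cat > pl.py <<'E'
from h import *
CC=np.array([.5393,-.0214,0]);a=np.deg2rad(87.48)
CX=np.array([np.cos(a),np.sin(a),0]);TY=np.array([np.sin(a),-np.cos(a),0])
def case(cx,ty,z): return CC+cx*CX+ty*TY+[0,0,z]
def orient(tau,yaw=0):  # tau deg: tool tilts toward +front->-x case for positive ; yaw deg CCW about world z extra
    z=np.array([0,0,1.]);Z=Rn.from_rotvec(np.deg2rad(yaw)*z)
    x,y=Z.apply(CX),Z.apply(TY)
    R0=np.column_stack([x,y,-z]); return R0@Rn.from_rotvec([0,-np.deg2rad(tau),0]).as_matrix()
def go(P,R=None,grasp=True):
    "shift (tool axes, now) and turn needed to bring the grasp point to P, orientation R"
    s=robot.read_state();q=s['orientation'];Rc=Rn.from_quat(q[[1,2,3,0]]).as_matrix()
    if R is None:R=Rc
    p=np.array(P)-(0.003*R[:,2] if grasp else 0)
    print('clock',round(s['clock'],2),'pos',s['position'].round(4),'q',s['joint_positions'].round(2),'F',s['wrist_force'].round(1),'gap',round(s['finger_gap']*87,1))
    print('  turn(tool)',Rn.from_matrix(Rc.T@R).as_rotvec().round(4),' shift(now axes)',(Rc.T@(p-s['position'])).round(4),' shift(after-turn axes)',(R.T@(p-s['position'])).round(4),'world',(p-s['position']).round(4))
E
python3 - <<'E'
from pl import *
R=orient(50);P=np.array([.4485,.245,.07])
go(P-.1*R[:,2],R); go(P,R)
E
```

```text
clock 5.5 pos [0.5237 0.2473 0.3919] q [-0.89  0.48  0.18  1.15  0.51  2.05 -0.63] F [ 0.6 -0.2  0.6] gap 69.4
  turn(tool) [-0.0113 -0.0867  0.0087]  shift(now axes) [ 0.2333 -0.0716  0.1297]  shift(after-turn axes) [ 0.2429 -0.075   0.1082] world [-0.0717  0.0765 -0.2557]
clock 5.5 pos [0.5237 0.2473 0.3919] q [-0.89  0.48  0.18  1.15  0.51  2.05 -0.63] F [ 0.6 -0.2  0.6] gap 69.4
  turn(tool) [-0.0113 -0.0867  0.0087]  shift(now axes) [ 0.2246 -0.0705  0.2293]  shift(after-turn axes) [ 0.2429 -0.075   0.2082] world [-0.0751 -0.     -0.3199]
```

Call:
move_arm(
  motion=[
    [[0,0,0],[0.039,-0.012,0.0217],0.2],
    [[0,0,0],[0.039,-0.012,0.0217],0.2],
    [[0,0,0],[0.039,-0.012,0.0217],0.2],
    [[0,0,0],[0.039,-0.012,0.0217],0.2],
    [[0,0,0],[0.039,-0.012,0.0217],0.2],
    [[0,0,0],[0.039,-0.012,0.0217],0.2],
    [[-0.011,-0.087,0.009],[0,0,0],0.2],
    [[0,0,0],[0,0,0],0.2],
    [[0,0,0],[0,0,0],0.2],
    [[0,0,0],[0,0,0],0.2],
  ],
)

```text
clock: 6.75
position: [0.4517, 0.324, 0.1355]
orientation: [0.293, 0.655, 0.626, -0.305]
wrist_force: [0.5, 0.6, 0.4]
finger_gap: 0.801
finger_force: 0.0
```

```bash
python3 snap.py pb wrist scene; python3 - <<'E'
from pl import *
R=orient(50);P=np.array([.4485,.245,.07])
go(P-.1*R[:,2],R); go(P,R)
E
```

```text
6.85 [0.4514 0.3241 0.1353] [ 0.2929  0.6547  0.6263 -0.3055] [-1.021  0.701  0.119  1.384  0.402  1.796 -1.007] [0.1 0.1 0.5] 0.798
clock 6.85 pos [0.4514 0.3241 0.1353] q [-1.02  0.7   0.12  1.38  0.4   1.8  -1.01] F [0.1 0.1 0.5] gap 69.5
  turn(tool) [ 0.0007  0.0014 -0.0006]  shift(now axes) [-0.0009  0.0006 -0.0004]  shift(after-turn axes) [-0.0009  0.0006 -0.0004] world [ 0.0006 -0.0003  0.0009]
clock 6.85 pos [0.4514 0.3241 0.1353] q [-1.02  0.7   0.12  1.38  0.4   1.8  -1.01] F [0.1 0.1 0.5] gap 69.5
  turn(tool) [ 0.0007  0.0014 -0.0006]  shift(now axes) [-0.0007  0.0005  0.0996]  shift(after-turn axes) [-0.0009  0.0006  0.0996] world [-0.0028 -0.0768 -0.0633]
```

Candidates for the jars: grey-capped clear jars at scene (320,215), (538,285) and (570,360) fit the description. The blue ones at (292,150), (291,185) and (337,175) and the green one at (285,282) don't, by colour. I'll confirm with one enlarged crop before grasping.

```bash
python3 - <<'E'
import cv2,numpy as np
s=cv2.imread('pics/scene0.png');w=cv2.imread('pics/wrist_pb.png')
a=cv2.resize(s[240:400,480:640],(400,400));b=cv2.resize(s[130:330,240:440],(400,400))
cv2.imwrite('pics/m2.png',np.vstack([np.hstack([a,b])[:300],cv2.resize(w,(800,600))[0:300]]))
E
```

```text
(no output)
```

View pics/m2.png

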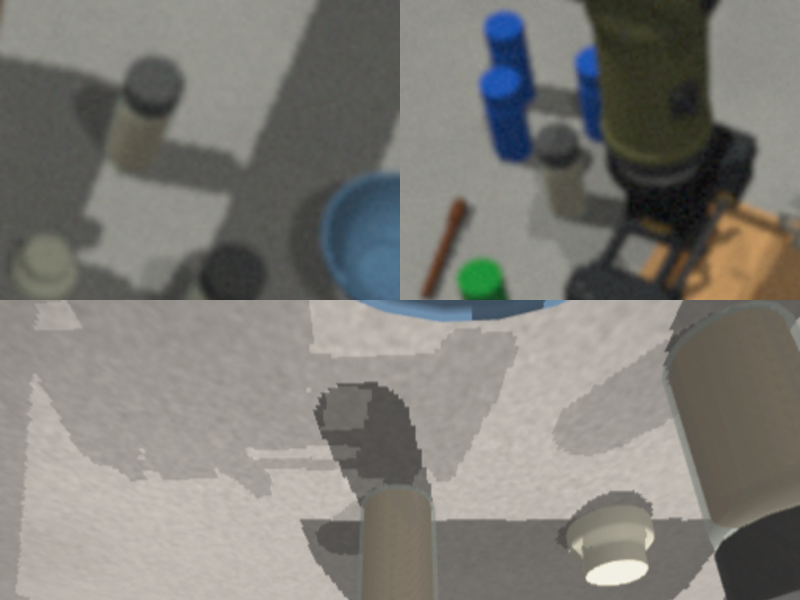

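The crop shows clear glass with tan contents and grey caps, with jar B ahead of the fingers at (398,540). Now I'll grasp B.

Call:
move_arm(
  motion=[
    [[0,0,0],[0,0,0.02],0.2],
    [[0,0,0],[0,0,0.02],0.2],
    [[0,0,0],[0,0,0.02],0.2],
    [[0,0,0],[0,0,0.02],0.2],
    [[0,0,0],[0,0,0.02],0.2],
    [[0,0,0],[0,0,0],0.2],
    [[0,0,0],[0,0,0],1],
    [[0,0,0],[0,0,0],1],
    [[0,0,0],[0,0,0],1],
    [[0,0,0],[0,0,0],1],
  ],
)

```text
clock: 8.1
position: [0.4475, 0.248, 0.0704]
orientation: [0.293, 0.654, 0.627, -0.306]
wrist_force: [-0.6, 0.8, 0.1]
finger_gap: 0.501
finger_force: 30.0
```

```bash
python3 - <<'E'
from pl import *
print(robot.read_state()['finger_force'])
P=np.array([.4485,.245,.07])
go(P+[0,0,.23]); go(case(-.015,0,.3),orient(-40))
E
```

```text
29.995215386152267
clock 8.1 pos [0.4475 0.248  0.0704] q [-0.98  0.67  0.13  1.59  0.43  1.61 -1.03] F [-0.6  0.8  0.1] gap 43.6
  turn(tool) [0. 0. 0.]  shift(now axes) [-0.1783  0.0011 -0.1478]  shift(after-turn axes) [-0.1783  0.0011 -0.1478] world [ 0.0011 -0.0007  0.2315]
clock 8.1 pos [0.4475 0.248  0.0704] q [-0.98  0.67  0.13  1.59  0.43  1.61 -1.03] F [-0.6  0.8  0.1] gap 43.6
  turn(tool) [-0.      1.5739  0.0019]  shift(now axes) [-0.3589  0.103   0.0682]  shift(after-turn axes) [-0.067   0.1036 -0.359 ] world [ 0.0911 -0.2863  0.2319]
```

Call:
move_arm(
  motion=[
    [[0,0,0],[-0.018,0,-0.015],1],
    [[0,0,0],[-0.036,0,-0.03],1],
    [[0,0,0],[-0.036,0,-0.03],1],
    [[0,0,0],[-0.036,0,-0.03],1],
    [[0,0.1,0],[-0.036,0,-0.03],1],
    [[0,0.1745,0],[0,0,0],1],
    [[0,0.1745,0],[0,0,0],1],
    [[0,0.1745,0],[0,0,0],1],
    [[0,0.1745,0],[0,0,0],1],
    [[0,0.1745,0],[0,0,0],1],
  ],
)

```text
clock: 9.35
position: [0.4474, 0.2469, 0.2833]
orientation: [-0.035, 0.721, 0.691, 0.038]
wrist_force: [-0.7, -0.2, -3.7]
finger_gap: 0.501
finger_force: 30.0
```

```bash
python3 - <<'E'
from pl import *
go(case(-.015,0,.3),orient(-40))
E
```

```text
clock 9.35 pos [0.4474 0.2469 0.2833] q [-0.72 -0.04  0.22  1.78 -0.08  1.34 -0.53] F [-0.7 -0.2 -3.7] gap 43.6
  turn(tool) [0.0013 0.5954 0.0024]  shift(now axes) [-0.2777  0.1031 -0.0475]  shift(after-turn axes) [-0.203   0.1036 -0.1951] world [ 0.0911 -0.2852  0.019 ]
```

Call:
move_arm(
  motion=[
    [[0,0,0],[-0.0463,0.0172,-0.008],1],
    [[0,0,0],[-0.0463,0.0172,-0.008],1],
    [[0,0,0],[-0.0463,0.0172,-0.008],1],
    [[0,0,0],[-0.0463,0.0172,-0.008],1],
    [[0,0,0],[-0.0463,0.0172,-0.008],1],
    [[0,0,0],[-0.0463,0.0172,-0.008],1],
    [[0,0.149,0],[0,0,0],1],
    [[0,0.149,0],[0,0,0],1],
    [[0,0.149,0],[0,0,0],1],
    [[0,0.149,0],[0,0,0],1],
  ],
)

```text
clock: 10.6
position: [0.538, -0.0384, 0.304]
orientation: [-0.235, 0.678, 0.651, 0.247]
wrist_force: [-0.6, 0.8, -2.3]
finger_gap: 0.5
finger_force: 30.0
```

```bash
python3 snap.py held wrist side; python3 - <<'E'
from pl import *
R=orient(-40);go(case(-.015,0,.1),R);go(case(-.015,0,.042),R)
E
```

```text
10.7 [ 0.5371 -0.0416  0.3004] [-0.2352  0.6818  0.6483  0.2438] [-0.153  0.233  0.665  1.663 -0.746  1.655  0.548] [-0.6 -0.5 -2.1] 0.498
clock 10.7 pos [ 0.5371 -0.0416  0.3004] q [-0.15  0.23  0.67  1.66 -0.75  1.66  0.55] F [-0.6 -0.5 -2.1] gap 43.3
  turn(tool) [-0.0006  0.007  -0.0066]  shift(now axes) [-0.1237  0.0023  0.1548]  shift(after-turn axes) [-0.1248  0.0014  0.1539] world [ 0.0015  0.0033 -0.1981]
clock 10.7 pos [ 0.5371 -0.0416  0.3004] q [-0.15  0.23  0.67  1.66 -0.75  1.66  0.55] F [-0.6 -0.5 -2.1] gap 43.3
  turn(tool) [-0.0006  0.007  -0.0066]  shift(now axes) [-0.1606  0.0025  0.1995]  shift(after-turn axes) [-0.162   0.0014  0.1984] world [ 0.0015  0.0033 -0.2561]
```

View pics/side_held.png

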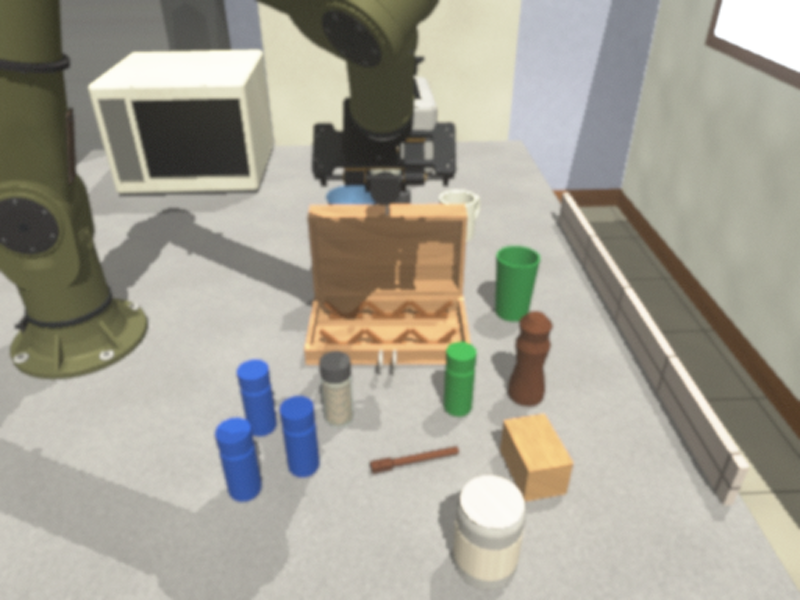

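The side view shows the jar held level, its cap facing the camera at (392,185), over the empty cradles. Now I'll lower it.

Call:
move_arm(
  motion=[
    [[0,0,0],[-0.0248,0.0003,0.0308],1],
    [[0,0.007,-0.006],[-0.0248,0.0003,0.0308],1],
    [[0,0,0],[-0.0248,0.0003,0.0308],1],
    [[0,0,0],[-0.0248,0.0003,0.0308],1],
    [[0,0,0],[-0.0248,0.0003,0.0308],1],
    [[0,0,0],[0,0,0],1],
    [[0,0,0],[-0.011,0,0.0135],1],
    [[0,0,0],[-0.011,0,0.0135],1],
    [[0,0,0],[-0.011,0,0.0135],1],
    [[0,0,0],[0,0,0],1],
  ],
)

```text
clock: 11.95
position: [0.5399, -0.0329, 0.0506]
orientation: [-0.238, 0.677, 0.652, 0.247]
wrist_force: [0.1, -0.7, -1.8]
finger_gap: 0.497
finger_force: 30.0
```

```bash
python3 snap.py low wrist; python3 - <<'E'
from pl import *
R=orient(-40);go(case(-.015,0,.040),R)
E
```

```text
12.0 [ 0.5405 -0.0332  0.0515] [-0.2371  0.6766  0.6517  0.2475] [-0.076  0.539  0.585  1.863 -0.931  1.365  0.92 ] [-0.5  1.7 -2. ] 0.498
clock 12.0 pos [ 0.5405 -0.0332  0.0515] q [-0.08  0.54  0.58  1.86 -0.93  1.36  0.92] F [-0.5  1.7 -2. ] gap 43.3
  turn(tool) [-0.0023 -0.0016  0.0056]  shift(now axes) [-0.0099 -0.0018  0.0036]  shift(after-turn axes) [-0.0099 -0.0017  0.0037] world [-0.0019 -0.0052 -0.0092]
```

Call:
move_arm(
  motion=[
    [[0,0,0],[-0.0033,-0.0006,0.0012],1],
    [[0,0,0],[-0.0033,-0.0006,0.0012],1],
    [[0,0,0],[-0.0033,-0.0006,0.0012],1],
    [[0,0,0],[0,0,0],1],
    [[0,0,0],[0,0,0],1],
    [[0,0,0],[0,0,0],0.34],
    [[0,0,0],[0,0,0],0.34],
    [[0,0,0],[0,0,0],0.34],
    [[0,0,0],[0,0,0],0.34],
    [[0,0,0],[0,0,0],0.34],
  ],
)

```text
clock: 13.25
position: [0.5391, -0.0385, 0.043]
orientation: [-0.236, 0.676, 0.652, 0.248]
wrist_force: [-0.3, 0.0, 0.7]
finger_gap: 0.656
finger_force: 0.0
```

```bash
python3 snap.py rel side wrist; python3 - <<'E'
from pl import *
R=orient(-40);go(case(-.015,0,.040),R)
E
```

```text
13.35 [ 0.539  -0.0385  0.043 ] [-0.2363  0.6764  0.652   0.248 ] [-0.064  0.554  0.583  1.864 -0.937  1.36   0.94 ] [-0.2 -0.6  0. ] 0.655
clock 13.35 pos [ 0.539  -0.0385  0.043 ] q [-0.06  0.55  0.58  1.86 -0.94  1.36  0.94] F [-0.2 -0.6  0. ] gap 57.0
  turn(tool) [-0.001  -0.0011  0.0069]  shift(now axes) [-0.0004 -0.0005  0.0006]  shift(after-turn axes) [-0.0004 -0.0005  0.0006] world [-0.0005  0.0001 -0.0007]
```

View pics/wrist_rel.png

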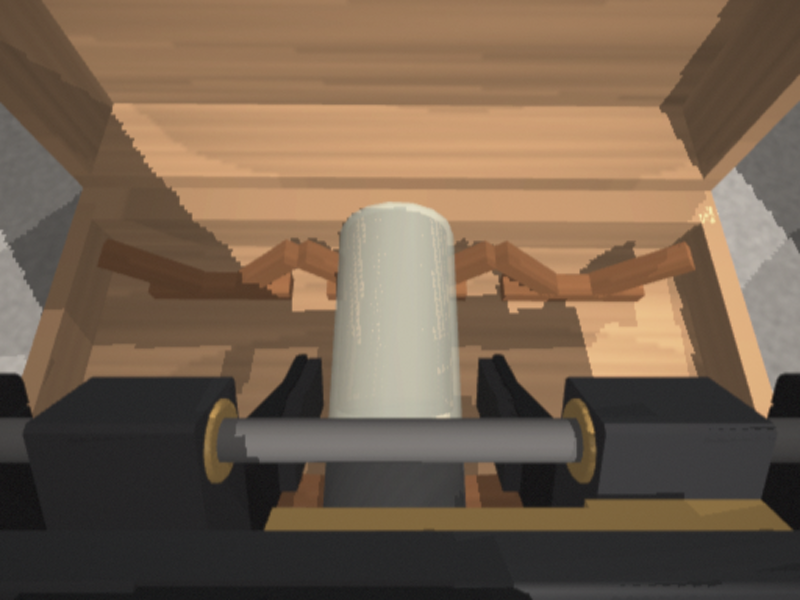

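Jar B lies in the middle cradle, at (397,320), seated in the back saddle. I'll retreat and turn for jar A.

Call:
move_arm(
  motion=[
    [[0,0,0],[0,0,-0.02],0.34],
    [[0,0,0],[0,0,-0.044],0.34],
    [[0,0,0],[0,0,-0.044],0.34],
    [[0,0,0],[0,0,-0.044],0.34],
    [[0,0,0],[0,0,-0.044],0.34],
    [[0,0,0],[0,0,-0.044],0.2],
    [[0,-0.1745,0],[0,0,0],0.2],
    [[0,-0.1745,0],[0,0,0],0.2],
    [[0,-0.1745,0],[0,0,0],0.2],
    [[0,-0.1745,0],[0,0,0],0.2],
  ],
)

```text
clock: 14.6
position: [0.5325, -0.1946, 0.2287]
orientation: [0.004, 0.721, 0.693, 0.001]
wrist_force: [0.4, 1.4, 0.6]
finger_gap: 0.797
finger_force: 0.0
```

Call:
move_arm(
  motion=[
    [[0,-0.1745,0],[0,0,0],0.2],
    [[0,-0.1745,0],[0,0,0],0.2],
    [[0,-0.1745,0],[0,0,0],0.2],
    [[0,-0.1745,0],[0,0,0],0.2],
    [[0,-0.1745,0],[0,0,0],0.2],
    [[0,0,0],[0,0,0],0.2],
    [[0,0,0],[0,0,0],0.2],
    [[0,0,0],[0,0,0],0.2],
    [[0,0,0],[0,0,0],0.2],
    [[0,0,0],[0,0,0],0.2],
  ],
)

```text
clock: 15.85
position: [0.5323, -0.1934, 0.2271]
orientation: [0.294, 0.654, 0.628, -0.302]
wrist_force: [-0.0, 0.5, 0.0]
finger_gap: 0.796
finger_force: 0.0
```

```bash
python3 snap.py preA wrist scene side; python3 - <<'E'
from pl import *
R=orient(50);P=np.array([.460,-.2195,.07])
go(P-.1*R[:,2],R); go(P,R)
E
```

```text
16.0 [ 0.5324 -0.1929  0.2268] [ 0.2937  0.6538  0.6282 -0.3027] [-0.837  0.266  0.748  1.898  0.718  1.275 -0.435] [-0.5 -0.  -0.2] 0.802
clock 16.0 pos [ 0.5324 -0.1929  0.2268] q [-0.84  0.27  0.75  1.9   0.72  1.27 -0.43] F [-0.5 -0.  -0.2] gap 69.8
  turn(tool) [ 0.0068 -0.002   0.0008]  shift(now axes) [ 0.101  -0.0713  0.0203]  shift(after-turn axes) [ 0.101  -0.0712  0.0206] world [-0.069   0.0522 -0.0906]
clock 16.0 pos [ 0.5324 -0.1929  0.2268] q [-0.84  0.27  0.75  1.9   0.72  1.27 -0.43] F [-0.5 -0.  -0.2] gap 69.8
  turn(tool) [ 0.0068 -0.002   0.0008]  shift(now axes) [ 0.1008 -0.0719  0.1203]  shift(after-turn axes) [ 0.101  -0.0712  0.1206] world [-0.0723 -0.0243 -0.1548]
```

Call:
move_arm(
  motion=[
    [[0,0,0],[0,-0.036,0],0.2],
    [[0.007,-0.002,0],[0,-0.035,0],0.2],
    [[0,0,0],[0.025,0,0.015],0.2],
    [[0,0,0],[0.025,0,0.015],0.2],
    [[0,0,0],[0.025,0,0.015],0.2],
    [[0,0,0],[0.025,0,0.015],0.2],
    [[0,0,0],[0,0,0],0.2],
    [[0,0,0],[0,0,0],0.2],
    [[0,0,0],[0,0,0],0.2],
    [[0,0,0],[0,0,0],0.2],
  ],
)

```text
clock: 17.25
position: [0.4626, -0.1718, 0.1119]
orientation: [0.292, 0.655, 0.627, -0.305]
wrist_force: [0.4, 0.7, 0.1]
finger_gap: 0.8
finger_force: 0.0
```

```bash
python3 snap.py preA2 wrist side; python3 - <<'E'
from pl import *
import pickle
R=orient(50);P=np.array([.460,-.2195,.07])
go(P,R)
a=pickle.load(open('c0.pkl','rb'));b=pickle.load(open('preA.pkl','rb'))
for n,cn,X in[('A','side',[.46,-.22,.05]),('pin','side',[.56,-.31,.0]),('C','scene',[.58,.343,.05])]:
  u,v=map(int,proj(a[cn],X));w=40 if n!='C' else 25
  print(n,np.abs(a[cn]['color'][v-w:v+w,u-w:u+w].astype(int)-b[cn]['color'][v-w:v+w,u-w:u+w]).mean().round(2))
E
```

```text
17.35 [ 0.4624 -0.1718  0.1116] [ 0.2922  0.6547  0.6268 -0.3052] [-0.893  0.327  0.715  2.122  0.714  1.123 -0.661] [-0.1  0.3  0.6] 0.8
clock 17.35 pos [ 0.4624 -0.1718  0.1116] q [-0.89  0.33  0.71  2.12  0.71  1.12 -0.66] F [-0.1  0.3  0.6] gap 69.6
  turn(tool) [ 0.0003 -0.0003  0.0003]  shift(now axes) [ 0.0012 -0.0003  0.0604]  shift(after-turn axes) [ 0.0012 -0.0003  0.0604] world [-0.0023 -0.0454 -0.0397]
A 13.29
pin 3.97
C 27.45
```

View pics/side_preA2.png

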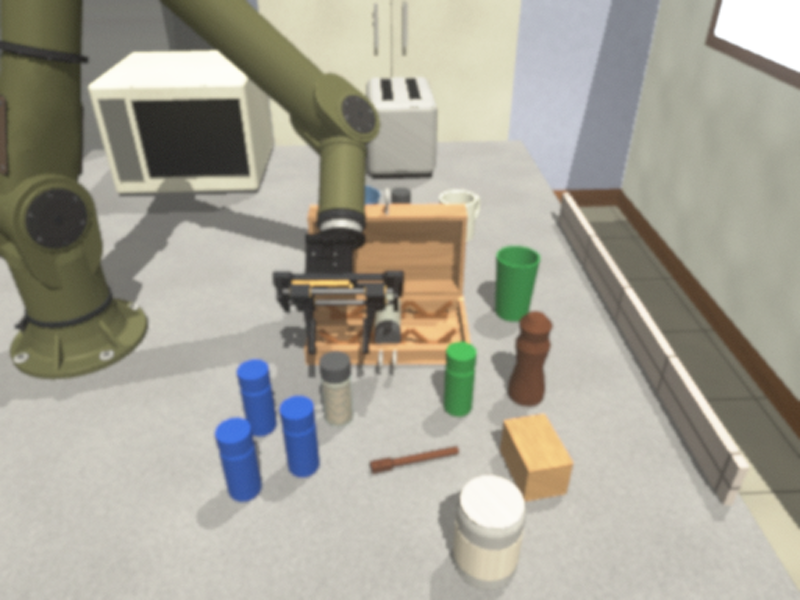

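Jar A hasn't moved and sits at (336,390), between the open fingers at columns 312 and 370. Grasp it.

Call:
move_arm(
  motion=[
    [[0,0,0],[0,0,0.02],0.2],
    [[0,0,0],[0,0,0.02],0.2],
    [[0,0,0],[0,0,0.02],0.2],
    [[0,0,0],[0,0,0],0.2],
    [[0,0,0],[0,0,0],1],
    [[0,0,0],[0,0,0],1],
    [[0,0,0],[0,0,0],1],
    [[0,0,0],[0,0,0],1],
    [[0,0,0],[-0.015,0,-0.0125],1],
    [[0,0,0],[-0.031,0,-0.025],1],
  ],
)

```text
clock: 18.6
position: [0.4594, -0.2183, 0.1318]
orientation: [0.292, 0.654, 0.627, -0.307]
wrist_force: [0.2, -0.3, -2.0]
finger_gap: 0.496
finger_force: 29.8
```

Call:
move_arm(
  motion=[
    [[0,0,0],[-0.031,0,-0.025],1],
    [[0,0,0],[-0.031,0,-0.025],1],
    [[0,0.1745,0],[0,0,0],1],
    [[0,0.1745,0],[0,0,0],1],
    [[0,0.1745,0],[0,0,0],1],
    [[0,0.1745,0],[0,0,0],1],
    [[0,0.1745,0],[0,0,0],1],
    [[0,0.1745,0],[0,0,0],1],
    [[0,0.1745,0],[0,0,0],1],
    [[0,0.1745,0],[0,0,0],1],
  ],
)

```text
clock: 19.85
position: [0.4604, -0.22, 0.2116]
orientation: [-0.179, 0.697, 0.668, 0.186]
wrist_force: [0.6, 0.7, -0.7]
finger_gap: 0.494
finger_force: 29.9
```

```bash
python3 - <<'E'
from pl import *
R=orient(-40);go(case(-.015,-.076,.2),R);go(case(-.015,-.076,.060),R)
E
```

```text
clock 19.85 pos [ 0.4604 -0.22    0.2116] q [-0.17  0.42  1.06  1.71 -0.69  1.67  0.97] F [ 0.6  0.7 -0.7] gap 43.0
  turn(tool) [-0.0021  0.1749  0.0006]  shift(now axes) [ 0.1556 -0.0056  0.1004]  shift(after-turn axes) [ 0.1357 -0.0059  0.126 ] world [ 0.0022  0.185  -0.0093]
clock 19.85 pos [ 0.4604 -0.22    0.2116] q [-0.17  0.42  1.06  1.71 -0.69  1.67  0.97] F [ 0.6  0.7 -0.7] gap 43.0
  turn(tool) [-0.0021  0.1749  0.0006]  shift(now axes) [ 0.0856 -0.0054  0.2217]  shift(after-turn axes) [ 0.0457 -0.0059  0.2332] world [ 0.0022  0.185  -0.1493]
```

Call:
move_arm(
  motion=[
    [[-0.002,0.175,0],[0,0,0],1],
    [[0,0,0],[0.034,-0.0015,0.0315],1],
    [[0,0,0],[0.034,-0.0015,0.0315],1],
    [[0,0,0],[0.034,-0.0015,0.0315],1],
    [[0,0,0],[0.034,-0.0015,0.0315],1],
    [[0,0,0],[0,0,0],1],
    [[0,0,0],[-0.03,0,0.0357],1],
    [[0,0,0],[-0.03,0,0.0357],1],
    [[0,0,0],[-0.03,0,0.0357],1],
    [[0,0,0],[0,0,0],1],
  ],
)

```text
clock: 21.1
position: [0.4595, -0.036, 0.0587]
orientation: [-0.237, 0.681, 0.649, 0.242]
wrist_force: [-1.4, -0.4, -0.5]
finger_gap: 0.497
finger_force: 29.9
```

```bash
python3 - <<'E'
from pl import *
R=orient(-40);go(case(-.015,-.076,.040),R)
E
```

```text
clock 21.1 pos [ 0.4595 -0.036   0.0587] q [-0.31  0.5   0.91  2.04 -0.96  1.43  1.04] F [-1.4 -0.4 -0.5] gap 43.3
  turn(tool) [-0.0055  0.006  -0.0069]  shift(now axes) [-0.0096  0.0032  0.0133]  shift(after-turn axes) [-0.0097  0.0031  0.0133] world [ 0.0031  0.001  -0.0164]
```

Call:
move_arm(
  motion=[
    [[0,0,-0.007],[-0.0024,0.0016,0.0033],1],
    [[0,0,0],[-0.0024,0.0016,0.0033],1],
    [[0,0,0],[-0.0024,0,0.0033],1],
    [[0,0,0],[-0.0024,0,0.0033],1],
    [[0,0,0],[0,0,0],1],
    [[0,0,0],[0,0,0],1],
    [[0,0,0],[0,0,0],0.34],
    [[0,0,0],[0,0,0],0.34],
    [[0,0,0],[0,0,0],0.34],
    [[0,0,0],[0,0,0],0.34],
  ],
)

```text
clock: 22.35
position: [0.4654, -0.0347, 0.0453]
orientation: [-0.234, 0.678, 0.652, 0.246]
wrist_force: [0.6, -0.7, 0.7]
finger_gap: 0.659
finger_force: 0.0
```

```bash
python3 snap.py relA wrist side;python3 - <<'E'
from pl import *
R=orient(-40);go(case(-.015,-.076,.040),R)
E
```

```text
22.45 [ 0.4654 -0.0347  0.0454] [-0.2341  0.6776  0.6523  0.2461] [-0.293  0.527  0.885  2.039 -0.985  1.413  1.074] [-0.1 -0.4  0.4] 0.658
clock 22.45 pos [ 0.4654 -0.0347  0.0454] q [-0.29  0.53  0.89  2.04 -0.98  1.41  1.07] F [-0.1 -0.4  0.4] gap 57.3
  turn(tool) [0.0001 0.005  0.0061]  shift(now axes) [-0.0023 -0.0027  0.0021]  shift(after-turn axes) [-0.0023 -0.0027  0.0021] world [-0.0027 -0.0003 -0.0031]
```

View pics/wrist_relA.png

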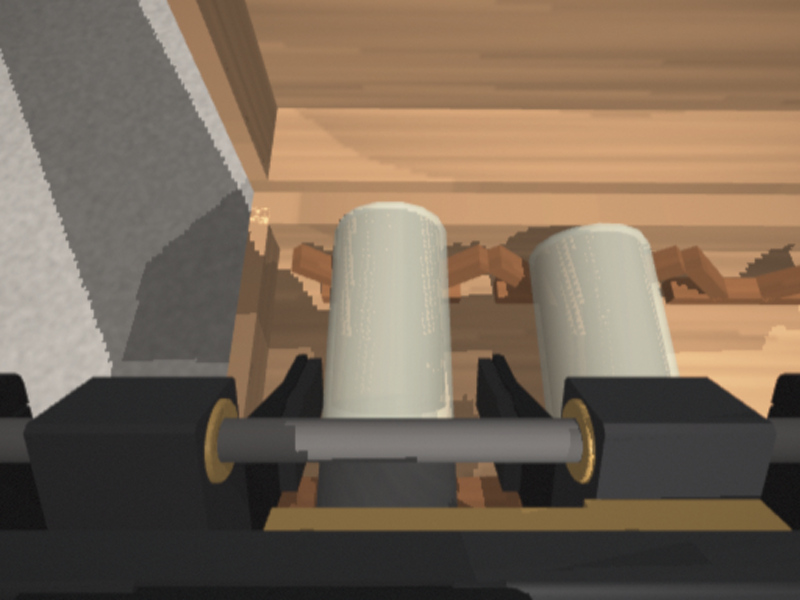

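Jars A (388,320) and B (605,310) both lie seated in their cradles. Next is jar C: back off, turn tool-down and rise.

Call:
move_arm(
  motion=[
    [[0,0,0],[0,0,-0.02],0.34],
    [[0,0,0],[0,0,-0.05],0.34],
    [[0,0,0],[0,0,-0.05],0.34],
    [[0,0,0],[0,0,-0.05],0.34],
    [[0,0,0],[0,0,-0.06],0.34],
    [[0,-0.1745,0],[0,0,0],0.2],
    [[0,-0.1745,0],[0,0,0],0.2],
    [[0,-0.1745,0],[0,0,0],0.2],
    [[0,-0.1745,0],[0,0,0],0.2],
    [[0,0,0],[0,0,-0.05],0.2],
  ],
)

```text
clock: 23.7
position: [0.4556, -0.1778, 0.27]
orientation: [-0.006, 0.719, 0.695, 0.002]
wrist_force: [0.2, -0.2, 0.6]
finger_gap: 0.797
finger_force: 0.0
```

Call:
move_arm(
  motion=[
    [[0,0,0],[0,0,-0.06],0.2],
    [[0,0,0],[0.01,0,-0.06],0.2],
    [[0,0,0],[0.06,0.005,0],0.2],
    [[0,0,0],[0.06,0.005,0],0.2],
    [[0,0,0],[0.06,0.005,0],0.2],
    [[0,0,0],[0.06,0.005,0],0.2],
    [[0,0,0],[0.06,0.005,0],0.2],
    [[0,0,0],[0.06,0.005,0],0.2],
    [[0,0,0],[0.06,0.005,0],0.2],
    [[0,0,0],[0,0,0],0.2],
  ],
)

```text
clock: 24.95
position: [0.5087, 0.2504, 0.3949]
orientation: [-0.003, 0.719, 0.695, 0.002]
wrist_force: [0.4, -0.8, -0.6]
finger_gap: 0.799
finger_force: 0.0
```

```bash
python3 snap.py preC wrist scene; python3 - <<'E'
from pl import *
import pickle
d=pickle.load(open('preC.pkl','rb'));b=pickle.load(open('bc.pkl','rb'))
print('C expected px',np.array(proj(d['wrist'],[.5795,.343,.11]))/.64)
R=orient(50,22);P=np.array([.5795,.343,.07])
go(P-.09*R[:,2],R);go(P-.09*R[:,2]); go(P,R)
E
```

```text
25.05 [0.5101 0.2443 0.3962] [-0.0024  0.7214  0.6925  0.0028] [-1.073  0.114  0.653  1.425 -0.076  1.622 -0.469] [-0.2 -1.   1. ] 0.799
C expected px [480.36617504 141.63537519]
clock 25.05 pos [0.5101 0.2443 0.3962] q [-1.07  0.11  0.65  1.43 -0.08  1.62 -0.47] F [-0.2 -1.   1. ] gap 69.5
  turn(tool) [-0.1646 -0.8689 -0.3573]  shift(now axes) [0.1656 0.0387 0.2676]  shift(after-turn axes) [0.2948 0.0983 0.0631] world [ 0.0456  0.1659 -0.2664]
clock 25.05 pos [0.5101 0.2443 0.3962] q [-1.07  0.11  0.65  1.43 -0.08  1.62 -0.47] F [-0.2 -1.   1. ] gap 69.5
  turn(tool) [0. 0. 0.]  shift(now axes) [0.1635 0.0395 0.2666]  shift(after-turn axes) [0.1635 0.0395 0.2666] world [ 0.0464  0.1637 -0.2653]
clock 25.05 pos [0.5101 0.2443 0.3962] q [-1.07  0.11  0.65  1.43 -0.08  1.62 -0.47] F [-0.2 -1.   1. ] gap 69.5
  turn(tool) [-0.1646 -0.8689 -0.3573]  shift(now axes) [0.1012 0.0643 0.325 ]  shift(after-turn axes) [0.2948 0.0983 0.1531] world [ 0.0686  0.1009 -0.3243]
```

View pics/wrist_preC.png

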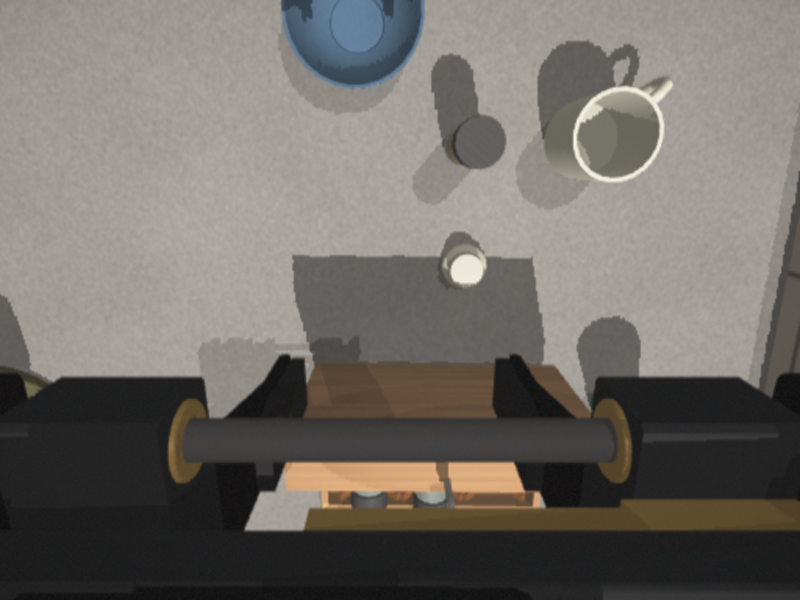

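Jar C is still at (480,141), as predicted.

Call:
move_arm(
  motion=[
    [[0,0,0],[0.041,0.0097,0.035],0.2],
    [[0,0,0],[0.041,0.0097,0.035],0.2],
    [[0,0,0],[0.041,0.0097,0.035],0.2],
    [[0,0,0],[0.041,0.0097,0.035],0.2],
    [[-0.0274,-0.1448,-0.0596],[0,0,0],0.2],
    [[-0.0274,-0.1448,-0.0596],[0,0,0],0.2],
    [[-0.0274,-0.1448,-0.0596],[0,0,0],0.2],
    [[-0.0274,-0.1448,-0.0596],[0,0,0],0.2],
    [[-0.0274,-0.1448,-0.0596],[0,0,0],0.2],
    [[-0.0274,-0.1448,-0.0596],[0,0,0],0.2],
  ],
)

```text
clock: 26.3
position: [0.5565, 0.4073, 0.26]
orientation: [0.347, 0.523, 0.739, -0.244]
wrist_force: [0.2, -1.0, -0.1]
finger_gap: 0.796
finger_force: 0.0
```

```bash
python3 - <<'E'
from pl import *
R=orient(50,22);P=np.array([.5795,.343,.07])
go(P-.09*R[:,2],R); go(P,R)
E
```

```text
clock 26.3 pos [0.5565 0.4073 0.26  ] q [-1.33  0.79  0.64  1.11  0.35  1.75 -0.42] F [ 0.2 -1.  -0.1] gap 69.2
  turn(tool) [ 0.0016  0.0023 -0.0019]  shift(now axes) [ 1.018e-01 -1.000e-04  8.120e-02]  shift(after-turn axes) [0.1016 0.0002 0.0814] world [-0.0008  0.0029 -0.1302]
clock 26.3 pos [0.5565 0.4073 0.26  ] q [-1.33  0.79  0.64  1.11  0.35  1.75 -0.42] F [ 0.2 -1.  -0.1] gap 69.2
  turn(tool) [ 0.0016  0.0023 -0.0019]  shift(now axes) [ 0.102  -0.0003  0.1712]  shift(after-turn axes) [0.1016 0.0002 0.1714] world [ 0.0222 -0.0621 -0.1881]
```

Call:
move_arm(
  motion=[
    [[0,0,0],[0.0255,0,0.0203],0.2],
    [[0,0,0],[0.0255,0,0.0203],0.2],
    [[0,0,0],[0.0255,0,0.0203],0.2],
    [[0,0,0],[0.0255,0,0.0203],0.2],
    [[0,0,0],[0,0,0],0.2],
    [[0,0,0],[0,0,0.0225],0.2],
    [[0,0,0],[0,0,0.0225],0.2],
    [[0,0,0],[0,0,0.0225],0.2],
    [[0,0,0],[0,0,0.0225],0.2],
    [[0,0,0],[0,0,0],0.2],
  ],
)

```text
clock: 27.55
position: [0.5779, 0.3453, 0.0704]
orientation: [0.345, 0.524, 0.74, -0.244]
wrist_force: [0.4, -0.1, 0.6]
finger_gap: 0.796
finger_force: 0.0
```

```bash
python3 - <<'E'
from pl import *
R=orient(50,22);P=np.array([.5795,.343,.07])
go(P,R)
E
```

```text
clock 27.55 pos [0.5779 0.3453 0.0704] q [-1.3   0.9   0.61  1.35  0.3   1.43 -0.56] F [ 0.4 -0.1  0.6] gap 69.3
  turn(tool) [-0.001  -0.0003 -0.0016]  shift(now axes) [-0.0015  0.0007 -0.0007]  shift(after-turn axes) [-0.0015  0.0007 -0.0007] world [ 0.0008 -0.0002  0.0016]
```

Call:
move_arm(
  motion=[
    [[0,0,0],[0,0,0],1],
    [[0,0,0],[0,0,0],1],
    [[0,0,0],[0,0,0],1],
    [[0,0,0],[0,0,0],1],
    [[0,0,0],[-0.015,0,-0.0128],1],
    [[0,0,0],[-0.031,0,-0.026],1],
    [[0,0,0],[-0.031,0,-0.026],1],
    [[0,0,0],[-0.031,0,-0.026],1],
    [[0,0,0],[-0.031,0,-0.026],1],
    [[0,0.1745,0],[0,0,0],1],
  ],
)

```text
clock: 28.8
position: [0.5759, 0.3508, 0.2517]
orientation: [0.278, 0.541, 0.77, -0.194]
wrist_force: [0.1, -0.1, -3.3]
finger_gap: 0.497
finger_force: 30.0
```

Call:
move_arm(
  motion=[
    [[0,0.1745,0],[0,0,0],1],
    [[0,0.1745,0],[0,0,0],1],
    [[0,0.1745,0],[0,0,0],1],
    [[0,0.1745,0],[0,0,0],1],
    [[0,0,0.128],[0,0,0],1],
    [[0,0,0.128],[0,0,0],1],
    [[0,0,0.128],[0,0,0],1],
    [[0,0,0],[0,0,-0.045],1],
    [[0,0,0],[0,0,-0.045],1],
    [[0,0,0],[0,0,0],1],
  ],
)

```text
clock: 30.05
position: [0.5787, 0.3462, 0.3463]
orientation: [0.0, 0.722, 0.692, 0.004]
wrist_force: [-0.7, -0.3, -2.5]
finger_gap: 0.502
finger_force: 30.0
```

```bash
python3 - <<'E'
from pl import *
R=orient(-40);go(case(-.015,.076,.3),R)
E
```

```text
clock 30.05 pos [0.5787 0.3462 0.3463] q [-1.01  0.38  0.61  1.24 -0.22  1.58 -0.48] F [-0.7 -0.3 -2.5] gap 43.7
  turn(tool) [0.0057 0.6927 0.0029]  shift(now axes) [-0.3862  0.0522  0.0422]  shift(after-turn axes) [-0.3239  0.0528 -0.2144] world [ 0.0358 -0.3879 -0.044 ]
```

Call:
move_arm(
  motion=[
    [[0,0,0],[-0.0483,0.0065,0],1],
    [[0,0,0],[-0.0483,0.0065,0],1],
    [[0,0,0],[-0.0483,0.0065,0],1],
    [[0,0,0],[-0.0483,0.0065,0],1],
    [[0,0,0],[-0.0483,0.0065,0],1],
    [[0,0,0],[-0.0483,0.0065,0],1],
    [[0,0,0],[-0.0483,0.0065,0.021],1],
    [[0,0,0],[-0.0483,0.0065,0.021],1],
    [[0,0.173,0],[0,0,0],1],
    [[0,0.173,0],[0,0,0],1],
  ],
)

```text
clock: 31.3
position: [0.6117, -0.0415, 0.2978]
orientation: [-0.122, 0.711, 0.681, 0.126]
wrist_force: [-0.4, 0.3, -2.5]
finger_gap: 0.501
finger_force: 30.0
```

Call:
move_arm(
  motion=[
    [[0,0.173,0],[0,0,0],1],
    [[0,0.173,0],[0,0,0],1],
    [[0,0,0],[0,0,0],1],
    [[0,0,0],[-0.0257,0,0.0306],1],
    [[0,0,0],[-0.0257,0,0.0306],1],
    [[0,0,0],[-0.0257,0,0.0306],1],
    [[0,0,0],[-0.0257,0,0.0306],1],
    [[0,0,0],[0,0,0],1],
    [[0,0,0],[0,0,0],1],
    [[0,0,0],[0,0,0],1],
  ],
)

```text
clock: 32.55
position: [0.6135, -0.0418, 0.1405]
orientation: [-0.234, 0.678, 0.652, 0.246]
wrist_force: [-0.4, -1.1, -2.2]
finger_gap: 0.496
finger_force: 30.0
```

```bash
python3 - <<'E'
from pl import *
R=orient(-40);go(case(-.015,.076,.06),R);go(case(-.015,.076,.040),R)
E
```

```text
clock 32.55 pos [ 0.6135 -0.0418  0.1405] q [-0.14  0.56  0.67  1.64 -0.94  1.52  0.76] F [-0.4 -1.1 -2.2] gap 43.1
  turn(tool) [0.0008 0.0055 0.0038]  shift(now axes) [-0.0498  0.0007  0.0603]  shift(after-turn axes) [-0.0501  0.0009  0.0601] world [ 0.0009  0.0002 -0.0782]
clock 32.55 pos [ 0.6135 -0.0418  0.1405] q [-0.14  0.56  0.67  1.64 -0.94  1.52  0.76] F [-0.4 -1.1 -2.2] gap 43.1
  turn(tool) [0.0008 0.0055 0.0038]  shift(now axes) [-0.0626  0.0006  0.0757]  shift(after-turn axes) [-0.063   0.0009  0.0754] world [ 0.0009  0.0002 -0.0982]
```

Call:
move_arm(
  motion=[
    [[0,0,0],[-0.016,0.0002,0.0195],1],
    [[0,0,0],[-0.016,0.0002,0.0195],1],
    [[0,0,0],[-0.016,0.0002,0.0195],1],
    [[0,0,0],[-0.0047,0,0.0055],1],
    [[0,0,0],[-0.0047,0,0.0055],1],
    [[0,0,0],[-0.0047,0,0.0055],1],
    [[0,0,0],[0,0,0],1],
    [[0,0,0],[0,0,0],0.34],
    [[0,0,0],[0,0,0],0.34],
    [[0,0,0],[0,0,0],0.34],
  ],
)

```text
clock: 33.8
position: [0.6132, -0.0415, 0.0408]
orientation: [-0.235, 0.679, 0.651, 0.245]
wrist_force: [0.6, -0.4, -0.6]
finger_gap: 0.649
finger_force: 0.0
```

```bash
python3 - <<'E'
from pl import *
R=orient(-40);go(case(-.015,.076,.04),R)
E
```

```text
clock 33.8 pos [ 0.6132 -0.0415  0.0408] q [-0.1   0.69  0.62  1.68 -1.01  1.43  0.88] F [ 0.6 -0.4 -0.6] gap 56.5
  turn(tool) [-0.0012  0.0044  0.001 ]  shift(now axes) [ 0.0009  0.0013 -0.0013]  shift(after-turn axes) [ 0.0009  0.0013 -0.0012] world [ 0.0013 -0.0002  0.0015]
```

Call:
move_arm(
  motion=[
    [[0,0,0],[0,0,0],0.34],
    [[0,0,0],[0,0,-0.02],0.34],
    [[0,0,0],[0,0,-0.05],0.34],
    [[0,0,0],[0,0,-0.05],0.34],
    [[0,0,0],[0,0,-0.05],0.34],
    [[0,0,0],[0,0,-0.05],0.34],
    [[0,-0.1745,0],[0,0,0],0.2],
    [[0,-0.1745,0],[0,0,0],0.2],
    [[0,-0.1745,0],[0,0,0],0.2],
    [[0,-0.1745,0],[0,0,0],0.2],
  ],
)

```text
clock: 35.05
position: [0.6072, -0.184, 0.2121]
orientation: [0.004, 0.723, 0.691, -0.003]
wrist_force: [0.6, 0.7, -0.8]
finger_gap: 0.799
finger_force: 0.0
```

```bash
python3 - <<'E'
from pl import *
go(case(-.06,0,.38),orient(0))
E
```

```text
clock 35.05 pos [ 0.6072 -0.184   0.2121] q [-0.48  0.42  0.95  1.57 -0.34  1.32  0.47] F [ 0.6  0.7 -0.8] gap 69.5
  turn(tool) [ 0.0025  0.0096 -0.001 ]  shift(now axes) [ 0.0977 -0.0746 -0.172 ]  shift(after-turn axes) [ 0.0994 -0.075  -0.1709] world [-0.0705  0.1026  0.1709]
```

Call:
move_arm(
  motion=[
    [[0,0,0],[0,0,-0.043],1],
    [[0,0,0],[0.0244,-0.0187,-0.043],1],
    [[0,0,0],[0.0244,-0.0187,-0.043],1],
    [[0,0,0],[0.0244,-0.0187,-0.043],1],
    [[0,0,0],[0.0244,-0.0187,0],1],
    [[0,0,0],[0,0,0],1],
    [[0,0,0],[0,0,0],1],
    [[0,0,0],[0,0,0],1],
    [[0,0,0],[0,0,0],1],
    [[0,0,0],[0,0,0],1],
  ],
)

```text
clock: 36.3
position: [0.5367, -0.0813, 0.3813]
orientation: [0.001, 0.722, 0.691, -0.002]
wrist_force: [0.7, -0.1, -0.7]
finger_gap: 0.005
finger_force: 0.0
```

```bash
python3 snap.py chk wrist side; python3 - <<'E'
from pl import *
go(case(.17,0,.38),orient(0))
import pickle
d=pickle.load(open('chk.pkl','rb'));s=cv2.imread('pics/side_chk.png')
cv2.imwrite('pics/m3.png',np.vstack([cv2.imread('pics/wrist_chk.png')[:330],np.hstack([s[330:600,200:600],cv2.resize(s[190:390,290:490],(400,270))])]))
E
```

```text
36.4 [ 0.5367 -0.081   0.3813] [ 0.0013  0.7222  0.6917 -0.0021] [-0.826  0.065  0.986  1.513 -0.05   1.593  0.115] [ 0.6 -0.4  0.7] 0.005
clock 36.4 pos [ 0.5367 -0.081   0.3813] q [-0.83  0.07  0.99  1.51 -0.05  1.59  0.11] F [ 0.6 -0.4  0.7] gap 0.4
  turn(tool) [-0.001   0.0048  0.0009]  shift(now axes) [ 2.297e-01  2.000e-04 -2.800e-03]  shift(after-turn axes) [ 0.2297  0.     -0.0017] world [0.0101 0.2294 0.0017]
```

View pics/m3.png

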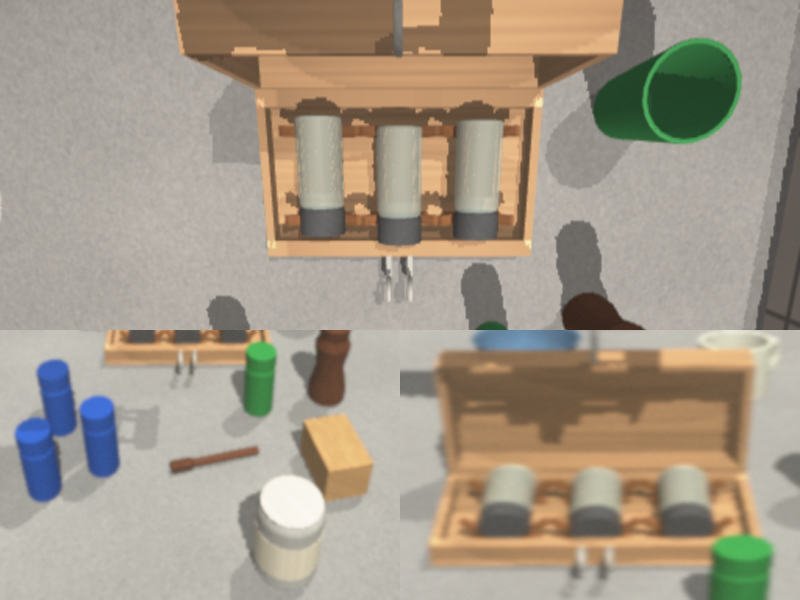

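All three jars lie in their cradles, at about (320,175), (400,180) and (478,178). The middle one looks slightly forward, so I'll measure its lengthways offset.

```bash
python3 - <<'E'
from pl import *
import pickle
d=pickle.load(open('chk.pkl','rb'));w=d['wrist'];k=.64
def cf(u,v,z): p=plane(w,u*k,v*k,z)-CC; return np.array([p@CX,p@TY]).round(4)
for n,b,f in[('A',(319,115),(322,236)),('B',(398,126),(399,244)),('C',(480,121),(475,240))]:
  a,c=cf(*b,.062),cf(*f,.058);print(n,a,c,'mid',(a+c)/2)
for p in[(268,254),(530,254),(541,97),(260,90)]: print('rim',cf(*p,.03))
# refine end edges of B by intensity profile
g=cv2.cvtColor(w['color'],cv2.COLOR_RGB2GRAY).astype(int)
for u in(206,255,305): print(u,g[66:90,u],g[128:166,u])
E
```

```text
A [ 0.0549 -0.0724] [-0.0543 -0.0755] mid [ 0.0003  -0.07395]
B [ 0.0456 -0.0017] [-0.0621 -0.0008] mid [-0.00825 -0.00125]
C [0.0498 0.0719] [-0.0582  0.073 ] mid [-0.0042   0.07245]
rim [-0.0776 -0.137 ]
rim [-0.0775  0.1352]
rim [0.0732 0.1336]
rim [ 0.0793 -0.132 ]
206 [ 84  83  79  77  81  84  87 102 155 179 180 178 178 178 179 178 179 179
 180 179 179 179 179 180] [189 191 196 196 183 166 120 102 105 105 104 105 106 106 104 103 102 103
 105 104 103 106 106  95  80  87 142 174 182 182 183 182 182 182 182 177
 161 151]
255 [162 158 116  85  86  86  81  79  81  83  84  87  89  95 129 161 175 177
 178 178 179 178 178 179] [181 184 187 188 188 188 188 185 182 178 172 148 110  98 100 101 103 102
 102 102 103 102 102 102 104 105 105 104 108 131 160 182 189 191 191 184
 162 151]
305 [ 87  86  80  80  83  83  82  80  80  85 111 151 169 170 170 170 170 171
 172 172 173 173 172 173] [187 189 189 190 191 192 183 170 132 104 100 101  99  99 100 101 103 103
 104 105 105 107 106 105 104 111 149 164 169 183 190 191 190 191 189 185
 166 157]
```

Offsets are A 0, B −8 and C −4 mm, all within tolerance. Now the lid: go behind it with closed fingers.

Call:
move_arm(
  motion=[
    [[0,0,0],[0.046,0,0],1],
    [[0,0,0],[0.046,0,0],1],
    [[0,0,0],[0.046,0,0],1],
    [[0,0,0],[0.046,0,0],1],
    [[0,0,0],[0.046,0,0],1],
    [[0,0,0],[0,0,0],1],
    [[0,0,0],[0,0,0.05],1],
    [[0,0,0],[0,0,0.05],1],
    [[0,0,0],[0,0,0.05],1],
    [[0,0,0],[0,0,0.05],1],
  ],
)

```text
clock: 37.65
position: [0.5464, 0.147, 0.1793]
orientation: [0.001, 0.722, 0.691, -0.001]
wrist_force: [-0.4, 0.0, -0.9]
finger_gap: 0.003
finger_force: 0.0
```

```bash
python3 - <<'E'
from pl import *
for x,z in[(.141,.18),(.087,.191),(.033,.179),(-.0115,.147),(-.0405,.1),(-.04,.094)]: go(case(x,0,z),orient(0),False)
E
```

```text
clock 37.65 pos [0.5464 0.147  0.1793] q [-1.01  0.23  0.8   1.77 -0.17  1.21 -0.21] F [-0.4  0.  -0.9] gap 0.2
  turn(tool) [0.0001 0.0041 0.0002]  shift(now axes) [-0.0276  0.0003 -0.0006]  shift(after-turn axes) [-0.0276  0.0003 -0.0007] world [-0.0009 -0.0275  0.0007]
clock 37.65 pos [0.5464 0.147  0.1793] q [-1.01  0.23  0.8   1.77 -0.17  1.21 -0.21] F [-0.4  0.  -0.9] gap 0.2
  turn(tool) [0.0001 0.0041 0.0002]  shift(now axes) [-0.0816  0.0003 -0.0114]  shift(after-turn axes) [-0.0816  0.0003 -0.0117] world [-0.0033 -0.0815  0.0117]
clock 37.65 pos [0.5464 0.147  0.1793] q [-1.01  0.23  0.8   1.77 -0.17  1.21 -0.21] F [-0.4  0.  -0.9] gap 0.2
  turn(tool) [0.0001 0.0041 0.0002]  shift(now axes) [-0.1356  0.0003  0.0009]  shift(after-turn axes) [-0.1356  0.0003  0.0003] world [-0.0056 -0.1354 -0.0003]
clock 37.65 pos [0.5464 0.147  0.1793] q [-1.01  0.23  0.8   1.77 -0.17  1.21 -0.21] F [-0.4  0.  -0.9] gap 0.2
  turn(tool) [0.0001 0.0041 0.0002]  shift(now axes) [-0.1799  0.0003  0.033 ]  shift(after-turn axes) [-0.1801  0.0003  0.0323] world [-0.0076 -0.1799 -0.0323]
clock 37.65 pos [0.5464 0.147  0.1793] q [-1.01  0.23  0.8   1.77 -0.17  1.21 -0.21] F [-0.4  0.  -0.9] gap 0.2
  turn(tool) [0.0001 0.0041 0.0002]  shift(now axes) [-0.2087  0.0003  0.0802]  shift(after-turn axes) [-0.2091  0.0003  0.0793] world [-0.0089 -0.2089 -0.0793]
clock 37.65 pos [0.5464 0.147  0.1793] q [-1.01  0.23  0.8   1.77 -0.17  1.21 -0.21] F [-0.4  0.  -0.9] gap 0.2
  turn(tool) [0.0001 0.0041 0.0002]  shift(now axes) [-0.2082  0.0003  0.0862]  shift(after-turn axes) [-0.2086  0.0003  0.0853] world [-0.0089 -0.2084 -0.0853]
```

Call:
move_arm(
  motion=[
    [[0,0,0],[-0.0138,0,0],1],
    [[0,0,0],[-0.0138,0,0],1],
    [[0,0,0],[-0.0135,0,-0.003],1],
    [[0,0,0],[-0.0135,0,-0.003],1],
    [[0,0,0],[-0.0135,0,-0.003],1],
    [[0,0,0],[-0.0135,0,-0.003],1],
    [[0,0,0],[-0.0135,0,0.003],1],
    [[0,0,0],[-0.0135,0,0.003],1],
    [[0,0,0],[-0.0135,0,0.003],1],
    [[0,0,0],[-0.0135,0,0.003],1],
  ],
)

```text
clock: 38.9
position: [0.5403, 0.0116, 0.1807]
orientation: [0.001, 0.722, 0.692, -0.002]
wrist_force: [0.4, 2.1, -0.0]
finger_gap: 0.007
finger_force: 1.2
```

```bash
python3 snap.py lid side; python3 - <<'E'
from pl import *
for x,z in[(.033,.179),(-.0115,.147),(-.0405,.1),(-.04,.094)]: go(case(x,0,z),orient(0),False)
E
```

```text
38.95 [0.5397 0.0091 0.1803] [ 0.0015  0.723   0.6909 -0.0029] [-0.872  0.17   0.887  1.835 -0.134  1.204  0.012] [0.5 1.3 0.4] 0.008
clock 38.95 pos [0.5397 0.0091 0.1803] q [-0.87  0.17  0.89  1.84 -0.13  1.2   0.01] F [0.5 1.3 0.4] gap 0.7
  turn(tool) [-0.0018  0.0062 -0.0014]  shift(now axes) [0.0026 0.0009 0.0013]  shift(after-turn axes) [0.0026 0.0009 0.0013] world [ 0.001   0.0025 -0.0013]
clock 38.95 pos [0.5397 0.0091 0.1803] q [-0.87  0.17  0.89  1.84 -0.13  1.2   0.01] F [0.5 1.3 0.4] gap 0.7
  turn(tool) [-0.0018  0.0062 -0.0014]  shift(now axes) [-0.0417  0.001   0.0336]  shift(after-turn axes) [-0.0419  0.0009  0.0333] world [-0.0009 -0.0419 -0.0333]
clock 38.95 pos [0.5397 0.0091 0.1803] q [-0.87  0.17  0.89  1.84 -0.13  1.2   0.01] F [0.5 1.3 0.4] gap 0.7
  turn(tool) [-0.0018  0.0062 -0.0014]  shift(now axes) [-0.0704  0.0011  0.0808]  shift(after-turn axes) [-0.0709  0.0009  0.0803] world [-0.0022 -0.0709 -0.0803]
clock 38.95 pos [0.5397 0.0091 0.1803] q [-0.87  0.17  0.89  1.84 -0.13  1.2   0.01] F [0.5 1.3 0.4] gap 0.7
  turn(tool) [-0.0018  0.0062 -0.0014]  shift(now axes) [-0.0699  0.0012  0.0868]  shift(after-turn axes) [-0.0704  0.0009  0.0863] world [-0.0022 -0.0704 -0.0863]
```

View pics/side_lid.png

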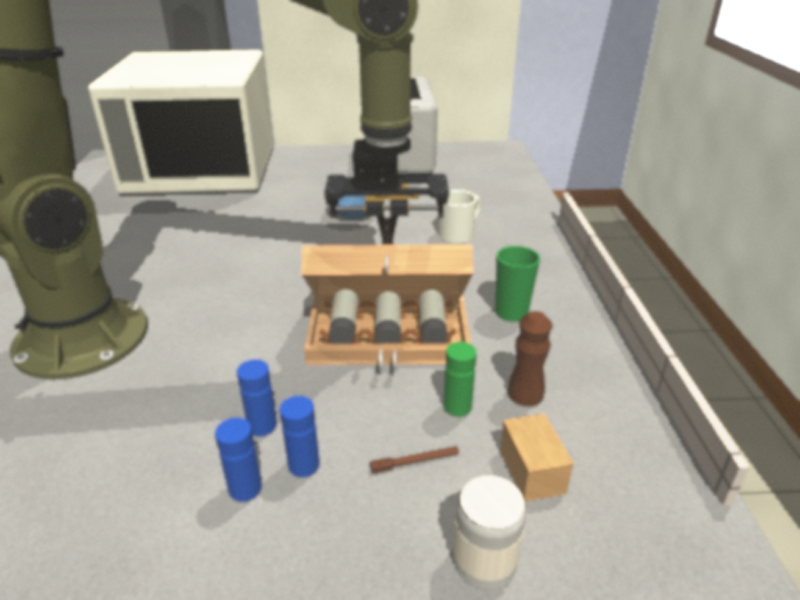

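The lid is about half way down, its front wall at row 262, and following the fingers. Continue to shut.

Call:
move_arm(
  motion=[
    [[0,0,0],[-0.0104,0,0.0084],1],
    [[0,0,0],[-0.0104,0,0.0084],1],
    [[0,0,0],[-0.0104,0,0.0084],1],
    [[0,0,0],[-0.0104,0,0.0084],1],
    [[0,0,0],[-0.0072,0,0.0118],1],
    [[0,0,0],[-0.0072,0,0.0118],1],
    [[0,0,0],[-0.0072,0,0.0118],1],
    [[0,0,0],[-0.0072,0,0.0118],1],
    [[0,0,0],[0,0,0.003],1],
    [[0,0,0],[0,0,0.003],1],
  ],
)

```text
clock: 40.2
position: [0.5373, -0.0572, 0.0999]
orientation: [-0.002, 0.722, 0.692, -0.001]
wrist_force: [-24.9, 5.9, 68.2]
finger_gap: 0.006
finger_force: 34.2
```

```bash
python3 - <<'E'
from pl import *
go(case(-.04,0,.1),orient(0),False)
E
```

```text
clock 40.2 pos [ 0.5373 -0.0572  0.0999] q [-0.71  0.29  0.89  1.91 -0.26  1.06  0.24] F [-24.9   5.9  68.2] gap 0.5
  turn(tool) [-0.0047 -0.0017  0.0017]  shift(now axes) [-0.0042  0.0004 -0.0001]  shift(after-turn axes) [-0.0042  0.0004 -0.0001] world [ 0.0002 -0.0042  0.0001]
```

Call:
move_arm(
  motion=[
    [[0,0,0],[0,0,0],1],
    [[0,0,0],[0,0,-0.02],1],
    [[0,0,0],[0,0,-0.05],0.5],
    [[0,0,0],[-0.04,0.003,-0.05],0.5],
    [[0,0,0],[-0.05,0.003,-0.05],0.5],
    [[0,0,0],[-0.055,0.003,-0.05],0.5],
    [[0,0,0],[-0.055,0.003,-0.01],0.5],
    [[0,0,0],[-0.055,0.003,0],0.5],
    [[0,0,0],[0,0,0],0.5],
    [[0,0,0],[0,0,0],0.5],
  ],
)

```text
clock: 41.45
position: [0.5414, -0.2965, 0.3094]
orientation: [0.0, 0.722, 0.692, -0.002]
wrist_force: [0.6, 0.2, -0.1]
finger_gap: 0.503
finger_force: 0.0
```

```bash
python3 snap.py pin2 wrist side scene; python3 - <<'E'
from pl import *
import pickle
s=cv2.imread('pics/side_pin2.png');w=cv2.imread('pics/wrist_pin2.png')
cv2.imwrite('pics/m4.png',np.vstack([w[:330],np.hstack([cv2.resize(s[260:395,280:480],(400,270)),cv2.resize(s[430:500,350:490],(400,270))])]))
d=pickle.load(open('pin2.pkl','rb'))
for n in('wrist','side'):
  c=d[n];h=cv2.cvtColor(c['color'],cv2.COLOR_RGB2HSV)
  m=((h[...,0]<12)&(h[...,1]>110)&(h[...,2]<190)).astype(np.uint8)
  u,v=map(int,proj(c,[.565,-.31,.007]));mm=np.zeros_like(m);mm[max(v-40,0):v+40,u-60:u+60]=m[max(v-40,0):v+40,u-60:u+60]
  k,l,st,ce=cv2.connectedComponentsWithStats(mm);i=1+np.argmax(st[1:,4]);pts=np.argwhere(l==i)[:,::-1].astype(np.float32)
  r=cv2.minAreaRect(pts);print(n,r,st[i])
  P=np.array([plane(c,x,y,.007)[:2] for x,y in pts]);mu=P.mean(0);e=np.linalg.svd(P-mu,full_matrices=False)[2][0];e*=np.sign(e[0]);t=(P-mu)@e
  print(' axis',e.round(3),np.degrees(np.arctan2(e[1],e[0])).round(1),'ends',(mu+e*t.min()).round(4),(mu+e*t.max()).round(4),'len',np.ptp(t).round(4))
E
```

```text
41.6 [ 0.5423 -0.2947  0.31  ] [ 7.000e-04  7.209e-01  6.931e-01 -1.400e-03] [-0.347  0.343  1.038  1.466 -0.291  1.499  0.646] [ 0.6  0.9 -0.3] 0.496
wrist ((272.5882873535156, 166.85296630859375), (8.246211051940918, 84.15985870361328), 75.96376037597656) [232 153  82  29 560]
 axis [0.975 0.222] 12.8 ends [ 0.504  -0.3243] [ 0.6241 -0.2969] len 0.1232
side ((264.6346130371094, 292.6730651855469), (4.3145551681518555, 53.93193817138672), 78.69007110595703) [238 287  54  13 164]
 axis [0.981 0.195] 11.3 ends [ 0.5077 -0.3233] [ 0.6222 -0.3005] len 0.1168
```

View pics/m4.png

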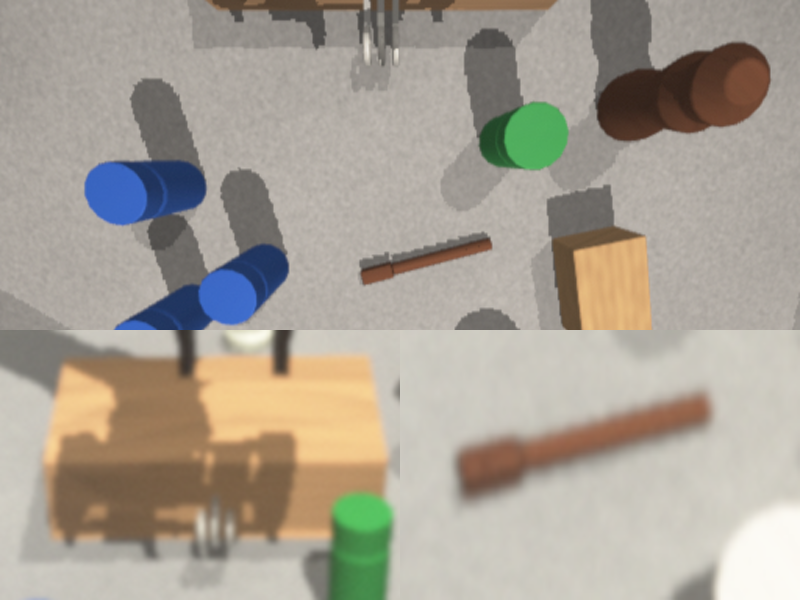

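Wrist view: the pin runs from its head at (363,278) to its tip at (490,243), unmoved. The lid is shut and the three eyes are lined up at about (382,45). Now I'll turn the tool across the pin with a slight pitch.

Call:
move_arm(
  motion=[
    [[0,0,0.164],[0,0,0],0.6],
    [[0,0,0.164],[0,0,0],0.6],
    [[0,0,0.164],[0,0,0],0.6],
    [[0,0,0.164],[0,0,0],0.6],
    [[0,0,0.164],[0,0,0],0.6],
    [[0,0,0.164],[0,0,0],0.6],
    [[0,0,0.164],[0,0,0],0.6],
    [[0,0,0.163],[0,0,0],0.6],
    [[0,-0.131,0],[0,0,0],0.6],
    [[0,-0.131,0],[0,0,0],0.6],
  ],
)

```text
clock: 42.85
position: [0.5423, -0.2949, 0.3113]
orientation: [0.016, 0.985, 0.109, -0.131]
wrist_force: [-0.1, 0.3, 0.7]
finger_gap: 0.393
finger_force: 0.0
```

```bash
cat >> pl.py <<'E'
def pick(H,lift=0,d=.0192,yaw=-75.1):
    R=orient(15,yaw); go(np.array(H)-d*R[:,2]+[0,0,lift],R,False)
E
python3 - <<'E'
from pl import *
e=np.array([np.cos(np.deg2rad(12.4)),np.sin(np.deg2rad(12.4)),0])
H=np.array([.5184,-.3201,.007])+.005*e
pick(H,.06);pick(H)
E
```

```text
clock 42.85 pos [ 0.5423 -0.2949  0.3113] q [-0.34  0.6   1.15  1.29 -0.32  1.73 -0.6 ] F [-0.1  0.3  0.7] gap 34.2
  turn(tool) [0.004  0.0034 0.0032]  shift(now axes) [0.041  0.0187 0.2229]  shift(after-turn axes) [0.0403 0.0194 0.2229] world [-0.0142 -0.023  -0.2257]
clock 42.85 pos [ 0.5423 -0.2949  0.3113] q [-0.34  0.6   1.15  1.29 -0.32  1.73 -0.6 ] F [-0.1  0.3  0.7] gap 34.2
  turn(tool) [0.004  0.0034 0.0032]  shift(now axes) [0.0567 0.0185 0.2808]  shift(after-turn axes) [0.0558 0.0194 0.2809] world [-0.0142 -0.023  -0.2857]
```

Call:
move_arm(
  motion=[
    [[0.004,0.003,0.003],[0.0082,0.0038,0.0446],0.6],
    [[0,0,0],[0.0082,0.0038,0.0446],0.6],
    [[0,0,0],[0.0082,0.0038,0.0446],0.6],
    [[0,0,0],[0.0082,0.0038,0.0446],0.6],
    [[0,0,0],[0.0082,0.0038,0.0446],0.6],
    [[0,0,0],[0,0,0],0.6],
    [[0,0,0],[0,0,0],0.6],
    [[0,0,0],[0,0,0],0.6],
    [[0,0,0],[0,0,0],0.6],
    [[0,0,0],[0,0,0],0.6],
  ],
)

```text
clock: 44.1
position: [0.5285, -0.3196, 0.0853]
orientation: [0.014, 0.986, 0.106, -0.129]
wrist_force: [-0.6, -0.5, 0.1]
finger_gap: 0.4
finger_force: 0.0
```

```bash
python3 snap.py pin3 wrist side; cat > pinm.py <<'E'
import sys,pickle
from pl import *
d=pickle.load(open(sys.argv[1]+'.pkl','rb'));c=d['wrist'];z=float(sys.argv[2])
h=cv2.cvtColor(c['color'],cv2.COLOR_RGB2HSV)
m=((h[...,0]<12)&(h[...,1]>110)&(h[...,2]<190)).astype(np.uint8)
k,l,st,ce=cv2.connectedComponentsWithStats(m)
for i in np.argsort(-st[1:,4])[:3]+1:
  pts=np.argwhere(l==i)[:,::-1]
  P=np.array([plane(c,x,y,z)[:2] for x,y in pts]);mu=P.mean(0);e=np.linalg.svd(P-mu,full_matrices=False)[2][0];e*=np.sign(e[0]);t=(P-mu)@e;n=(P-mu)@[-e[1],e[0]]
  print(st[i],'ang',np.degrees(np.arctan2(e[1],e[0])).round(2),'ends',(mu+e*t.min()).round(4),(mu+e*t.max()).round(4),'len',np.ptp(t).round(4),'width',np.ptp(n).round(4))
E
python3 pinm.py pin3 .007;python3 - <<'E'
from pl import *
e=np.array([np.cos(np.deg2rad(12.4)),np.sin(np.deg2rad(12.4)),0])
H=np.array([.5184,-.3201,.007])+.005*e
pick(H)
E
```

```text
44.2 [ 0.5282 -0.3196  0.0849] [ 0.0144  0.9859  0.1055 -0.129 ] [-0.289  0.754  1.039  1.568 -0.444  1.347 -0.551] [ 0.1 -0.6  0.5] 0.404
[ 243   33   20  185 3110] ang 12.41 ends [ 0.5003 -0.3243] [ 0.6244 -0.297 ] len 0.1271 width 0.0126
clock 44.2 pos [ 0.5282 -0.3196  0.0849] q [-0.29  0.75  1.04  1.57 -0.44  1.35 -0.55] F [ 0.1 -0.6  0.5] gap 35.1
  turn(tool) [ 0.0003 -0.0016 -0.0029]  shift(now axes) [ 0.0156 -0.0017  0.0572]  shift(after-turn axes) [ 0.0157 -0.0016  0.0572] world [-0.      0.0017 -0.0593]
```

Call:
move_arm(
  motion=[
    [[0,0,0],[0.005,-0.0002,0.019],0.6],
    [[0,0,0],[0.005,-0.0003,0.019],0.6],
    [[0,0,0],[0.005,-0.0003,0.019],0.6],
    [[0,0,0],[0,0,0],0.6],
    [[0,0,0],[0,0,0],0.6],
    [[0,0,0],[0,0,0],1],
    [[0,0,0],[0,0,0],1],
    [[0,0,0],[0,0,0],1],
    [[0,0,0],[0,0,0],1],
    [[0,0,0],[0,0,0],1],
  ],
)

```text
clock: 45.45
position: [0.5277, -0.3188, 0.0256]
orientation: [0.014, 0.986, 0.106, -0.129]
wrist_force: [0.4, 0.0, -0.2]
finger_gap: 0.159
finger_force: 30.0
```

```bash
python3 - <<'E'
from pl import *
s=robot.read_state();print(s['finger_force'],s['position'],s['finger_gap']*87)
go(case(-.114,-.1235,.15),orient(15,-90),False)
E
```

```text
29.991126358509064 [ 0.52770275 -0.31884189  0.02560644] 13.801674678476406
clock 45.45 pos [ 0.5277 -0.3188  0.0256] q [-0.27  0.82  0.99  1.6  -0.49  1.26 -0.54] F [ 0.4  0.  -0.2] gap 13.8
  turn(tool) [ 0.0674 -0.0013  0.2483]  shift(now axes) [-0.1037 -0.2093 -0.1013]  shift(after-turn axes) [-0.1529 -0.1837 -0.0878] world [-0.1168  0.189   0.1244]
```

Call:
move_arm(
  motion=[
    [[0,0,0],[-0.0052,0,-0.0193],1],
    [[0,0,0],[-0.0103,0,-0.0387],1],
    [[0,0,0],[-0.0103,0,-0.0387],1],
    [[0,0,0],[-0.0052,0,-0.0193],1],
    [[0.034,-0.0007,0.124],[0,0,0],1],
    [[0.034,-0.0007,0.124],[0,0,0],1],
    [[0,0,0],[-0.039,-0.0615,0.0103],1],
    [[0,0,0],[-0.039,-0.0615,0.0103],1],
    [[0,0,0],[-0.039,-0.0615,0.0103],1],
    [[0,0,0],[0,0,0],1],
  ],
)

```text
clock: 46.7
position: [0.4303, -0.1512, 0.1453]
orientation: [-0.007, 0.991, -0.017, -0.131]
wrist_force: [0.5, -0.8, -0.5]
finger_gap: 0.152
finger_force: 30.0
```

```bash
python3 snap.py ins0 wrist side; python3 - <<'E'
from pl import *
go(case(-.114,-.125,.15),orient(15,-90),False)
go(case(-.114,-.125,.0546),orient(15,-90),False)
E
python3 pinm.py ins0 .131
```

```text
46.8 [ 0.432  -0.1567  0.1465] [-0.0038  0.9913 -0.0204 -0.13  ] [-0.766  0.375  1.213  1.878 -0.25   1.383 -1.067] [-0.4  0.1  0.3] 0.158
clock 46.8 pos [ 0.432  -0.1567  0.1465] q [-0.77  0.37  1.21  1.88 -0.25  1.38 -1.07] F [-0.4  0.1  0.3] gap 13.7
  turn(tool) [-0.0015 -0.0009  0.0031]  shift(now axes) [-0.0238 -0.026   0.0028]  shift(after-turn axes) [-0.0239 -0.0259  0.0028] world [-0.0226  0.0269  0.0035]
clock 46.8 pos [ 0.432  -0.1567  0.1465] q [-0.77  0.37  1.21  1.88 -0.25  1.38 -1.07] F [-0.4  0.1  0.3] gap 13.7
  turn(tool) [-0.0015 -0.0009  0.0031]  shift(now axes) [ 0.0008 -0.0257  0.0949]  shift(after-turn axes) [ 0.0008 -0.0259  0.0949] world [-0.0226  0.0269 -0.0919]
[ 241   42   28  225 5306] ang -1.85 ends [ 0.413  -0.1507] [ 0.5302 -0.1545] len 0.1173 width 0.0133
```

Call:
move_arm(
  motion=[
    [[0,0,0],[-0.012,-0.013,0.0014],1],
    [[0,0,0],[-0.012,-0.013,0.0014],1],
    [[0,0,0],[0,0,0],1],
    [[0,0,0],[0.0045,0,0.0169],1],
    [[0,0,0],[0.0045,0,0.0169],1],
    [[0,0,0],[0.0045,0,0.0169],1],
    [[0,0,0],[0.0045,0,0.0169],1],
    [[0,0,0],[0,0,0],1],
    [[0,0,0],[0,0,0],1],
    [[0,0,0],[0,0,0],1],
  ],
)

```text
clock: 48.05
position: [0.4094, -0.1306, 0.0803]
orientation: [-0.003, 0.991, -0.022, -0.13]
wrist_force: [-0.5, -0.3, -0.5]
finger_gap: 0.155
finger_force: 30.0
```

```bash
python3 snap.py ins1 wrist side scene; python3 - <<'E'
from pl import *
go(case(-.114,-.125,.0546),orient(15,-90),False)
w=cv2.imread('pics/wrist_ins1.png');s=cv2.imread('pics/side_ins1.png')
cv2.imwrite('pics/m5.png',np.vstack([w[:330],np.hstack([cv2.resize(s[320:400,280:400],(400,270),interpolation=cv2.INTER_CUBIC),cv2.resize(s[330:385,350:430],(400,270),interpolation=cv2.INTER_CUBIC)])]))
E
python3 pinm.py ins1 .061
```

```text
48.2 [ 0.4093 -0.1305  0.0802] [-0.0034  0.9913 -0.0215 -0.1301] [-0.761  0.375  1.13   2.004 -0.268  1.24  -1.109] [ 0.4 -0.7 -0.9] 0.16
clock 48.2 pos [ 0.4093 -0.1305  0.0802] q [-0.76  0.38  1.13  2.   -0.27  1.24 -1.11] F [ 0.4 -0.7 -0.9] gap 13.9
  turn(tool) [-0.001  -0.0008  0.0007]  shift(now axes) [ 0.0067 -0.0007  0.0247]  shift(after-turn axes) [ 0.0067 -0.0007  0.0247] world [ 0.0001  0.0007 -0.0256]
[ 241   42   28  225 5351] ang -2.34 ends [ 0.3873 -0.1298] [ 0.5088 -0.1348] len 0.1216 width 0.0137
```

View pics/m5.png

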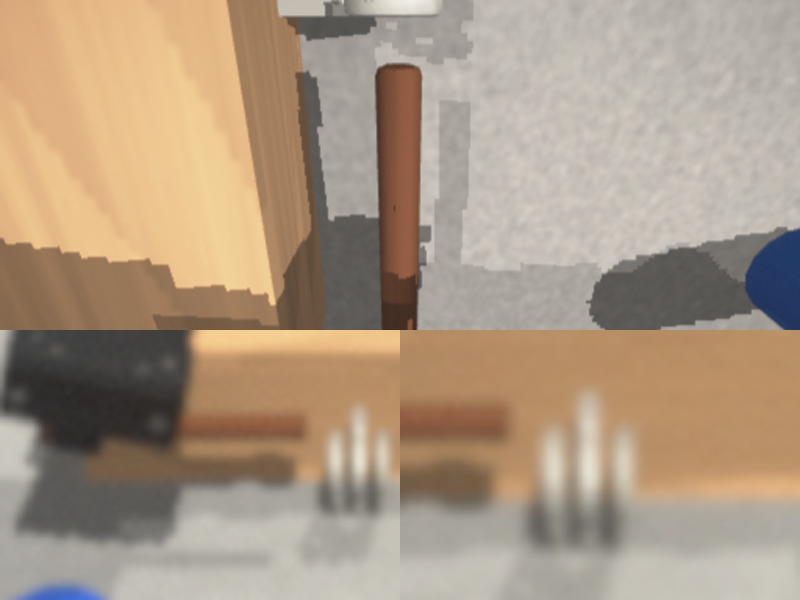

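The pin points at the hasp from the left, tip at (398,70), with the rings at the top edge near (393,10). In the side view the middle eye reaches higher than the fixed ones, so I'll check numerically that the lid is really shut.

```bash
python3 - <<'E'
from pl import *
import pickle
d=pickle.load(open('pin2.pkl','rb'));i=pickle.load(open('ins1.pkl','rb'))
def prof(c,P0,P1,n=25):
    g=cv2.cvtColor(c['color'],cv2.COLOR_RGB2GRAY).astype(np.float32)
    a,b=np.array(proj(c,P0)),np.array(proj(c,P1));q=a+(b-a)*np.linspace(0,1,n)[:,None]
    return [int(g[int(round(v)),int(round(u))]) for u,v in q]
c=i['side'];z=np.linspace(.095,.0,39)
def lp(x,z,th): # lid frame pt at angle th
    return case(.08+x*np.cos(th)+z*np.sin(th),0,.03-x*np.sin(th)+z*np.cos(th))
for ty in(.09,.11,.125):
  print(ty,[(round(float(zz)*1e3),prof(c,case(-.08,ty,zz),case(-.08,ty,zz),1)[0]) for zz in z])
# steel pixels of eyes (low saturation, bright, in front of wood)
h=cv2.cvtColor(c['color'],cv2.COLOR_RGB2HSV)
for ty in(-.011,0,.011):
  print('eye',ty,'expected top',np.round(proj(c,case(-.114,ty,.05)),1),'centre',np.round(proj(c,case(-.114,ty,.036)),1),'bottom',np.round(proj(c,case(-.114,ty,.022)),1))
u0,v0=map(int,proj(c,case(-.114,0,.036)))
print(u0,v0);print(h[v0-14:v0+12,u0-9:u0+10,1])
E
```

```text
0.09 [(95, 206), (92, 205), (90, 204), (88, 204), (85, 206), (82, 204), (80, 201), (78, 187), (75, 170), (73, 170), (70, 156), (68, 153), (65, 153), (62, 152), (60, 152), (58, 153), (55, 150), (52, 150), (50, 151), (48, 151), (45, 151), (42, 148), (40, 149), (38, 151), (35, 151), (32, 148), (30, 149), (27, 152), (25, 149), (23, 149), (20, 150), (18, 148), (15, 149), (12, 149), (10, 156), (7, 170), (5, 185), (3, 185), (0, 184)]
0.11 [(95, 207), (92, 205), (90, 206), (88, 206), (85, 204), (82, 204), (80, 200), (78, 189), (75, 170), (73, 170), (70, 156), (68, 152), (65, 149), (62, 150), (60, 150), (58, 151), (55, 148), (52, 149), (50, 148), (48, 148), (45, 150), (42, 150), (40, 148), (38, 149), (35, 149), (32, 149), (30, 150), (27, 149), (25, 151), (23, 151), (20, 150), (18, 149), (15, 146), (12, 146), (10, 134), (7, 118), (5, 105), (3, 105), (0, 103)]
0.125 [(95, 206), (92, 204), (90, 204), (88, 204), (85, 203), (82, 202), (80, 196), (78, 182), (75, 165), (73, 165), (70, 156), (68, 151), (65, 149), (62, 148), (60, 148), (58, 149), (55, 146), (52, 147), (50, 146), (48, 146), (45, 149), 
[... 1842 characters left out ...]
  50  47  30  29  42  60  48  39  51  74  86
   89]
 [ 63  65  69  61  39  29  29  38  40  28  24  35  47  38  32  39  49  55
   56]
 [ 31  35  42  39  29  25  25  27  29  26  21  29  30  30  25  27  31  29
   31]
 [ 19  22  24  28  24  22  23  25  22  23  21  23  24  24  24  21  20  20
   19]
 [ 18  15  20  24  21  23  22  21  23  21  22  22  22  22  22  18  17  18
   18]
 [ 18  18  18  19  23  21  20  21  23  23  21  21  25  18  18  21  18  18
   17]
 [ 17  16  18  19  20  24  22  20  25  21  18  22  23  23  22  19  17  18
   20]
 [ 17  17  18  20  19  20  19  19  18  16  21  18  19  20  18  18  19  19
   17]
 [ 18  17  18  18  16  18  18  17  17  18  19  18  18  20  17  19  18  17
   19]]
```

```bash
python3 - <<'E'
from pl import *
import pickle
c=pickle.load(open('ins1.pkl','rb'))['wrist'];im=c['color']
h=cv2.cvtColor(im,cv2.COLOR_RGB2HSV)
for r in(1,3,5,7,9): print(r,im[r,170:296:2].mean(-1).astype(int))
for u in(220,282):
  p=plane(c,u,4,.036)-CC; print('edge',u,(p@CX).round(4),(p@TY).round(4))
print('exp px',[np.round(proj(c,case(x,-.0135,.036)),1) for x in(-.1,-.114,-.128)], [np.round(proj(c,case(-.114,-.0135,z)),1) for z in(.05,.022)])
E
```

```text
1 [122 126 128 129 183 185 186 187 187 186 187 187 187 187 187 187 187 188
 184 138 138 111 105 109 149 125 121 133 143 156 166 175 172 189 189 202
 209 213 217 221 225 228 230 229 232 234 235 235 231 229 227 223 223 216
 201 188 177 152 153 154 154 152 151]
3 [123 124 128 128 184 186 187 187 187 187 187 187 188 187 188 187 187 188
 186 109 100 113 124 126 134 112 119 131 142 153 166 175 182 186 198 201
 206 210 213 217 222 225 228 227 227 228 229 230 225 222 221 220 218 216
 199 183 172 152 153 154 156 155 154]
5 [124 124 130 125 182 187 187 187 188 187 187 187 187 188 188 188 188 187
 189 114 100 105 135 134 134 121 118 129 143 151 165 173 181 186 191 199
 201 207 211 213 217 220 220 223 220 221 223 223 220 217 216 215 215 214
 199 180 168 154 154 155 155 155 153]
7 [126 123 130 125 174 187 187 188 188 188 187 188 188 188 188 189 188 189
 188 114 100 105 133 134 134 126 114 125 137 148 158 171 176 182 185 195
 199 202 206 210 211 215 216 218 218 215 216 217 215 211 209 207 206 204
 190 171 160 158 156 157 154 155 153]
9 [127 121 130 126 161 184 182 182 183 183 182 183 183 183 182 183 182 183
 183 113  99 104 132 131 131 130 117 107 113 120 125 132 138 141 145 149
 156 155 160 163 163 164 167 168 170 166 167 168 165 163 161 159 159 154
 141 145 159 159 159 158 155 153 154]
edge 220 -0.0992 -0.0127
edge 282 -0.1266 -0.0127
exp px [array([222. ,   6.2]), array([253.5,   6.2]), array([285. ,   6.2])] [array([253.2,   6.4]), array([253.7,   6.1])]
```

The rings span case x −99 to −127 mm, so the hole is at x ≈ −113 mm and the pin axis at −115 mm. I'll shift 1.6 mm, lower to the hole and start inserting.

Call:
move_arm(
  motion=[
    [[0,0,0],[0.0034,-0.0008,0.0123],1],
    [[0,0,0],[0.0033,-0.0008,0.0124],1],
    [[0,0,0],[0,0,0],1],
    [[0,0,0],[0,0,0],1],
    [[0,0,0],[0.0087,0,-0.0023],1],
    [[0,0,0],[0.0087,0,-0.0023],1],
    [[0,0,0],[0.0087,0,-0.0023],1],
    [[0,0,0],[0.0087,0,-0.0023],1],
    [[0,0,0],[0,0,0],1],
    [[0,0,0],[0,0,0],1],
  ],
)

```text
clock: 49.45
position: [0.4446, -0.1307, 0.054]
orientation: [-0.003, 0.991, -0.022, -0.131]
wrist_force: [0.3, -0.3, -0.0]
finger_gap: 0.156
finger_force: 30.0
```

```bash
python3 snap.py ins2 wrist side; python3 - <<'E'
from pl import *
go(case(-.1131,-.089,.0546),orient(15,-90),False)
go(case(-.1131,-.022,.0546),orient(15,-90),False)
E
python3 pinm.py ins2 .036
```

```text
49.55 [ 0.4446 -0.1305  0.054 ] [-0.0033  0.9912 -0.0219 -0.1308] [-0.662  0.496  1.044  1.938 -0.361  1.228 -1.065] [ 0.2  0.3 -0.7] 0.157
clock 49.55 pos [ 0.4446 -0.1305  0.054 ] q [-0.66  0.5   1.04  1.94 -0.36  1.23 -1.06] F [ 0.2  0.3 -0.7] gap 13.7
  turn(tool) [-0.0009  0.0007  0.    ]  shift(now axes) [ 0.0006 -0.0001 -0.0008]  shift(after-turn axes) [ 0.0006 -0.0001 -0.0008] world [0.0008 0.0001 0.0006]
clock 49.55 pos [ 0.4446 -0.1305  0.054 ] q [-0.66  0.5   1.04  1.94 -0.36  1.23 -1.06] F [ 0.2  0.3 -0.7] gap 13.7
  turn(tool) [-0.0009  0.0007  0.    ]  shift(now axes) [ 0.0653 -0.0001 -0.0182]  shift(after-turn axes) [ 0.0654 -0.0001 -0.0181] world [ 0.0678 -0.0029  0.0006]
[ 243  115   25  152 3415] ang -2.37 ends [ 0.4238 -0.1299] [ 0.5152 -0.1337] len 0.0915 width 0.0137
[241  55  28  16 399] ang 86.88 ends [ 0.5364 -0.14  ] [ 0.537  -0.1291] len 0.011 width 0.0057
[242  87  27  13 328] ang 88.95 ends [ 0.5247 -0.1397] [ 0.5249 -0.1285] len 0.0111 width 0.0051
```

No force, and pin colour shows in both gaps between the rings, so it is through two eyes. Continue.

Call:
move_arm(
  motion=[
    [[0,0,0],[0.0082,0,-0.0022],1],
    [[0,0,0],[0.0082,0,-0.0022],1],
    [[0,0,0],[0.0082,0,-0.0022],1],
    [[0,0,0],[0.0082,0,-0.0022],1],
    [[0,0,0],[0.0082,0,-0.0022],1],
    [[0,0,0],[0.0082,0,-0.0022],1],
    [[0,0,0],[0.0082,0,-0.0022],1],
    [[0,0,0],[0.0082,0,-0.0022],1],
    [[0,0,0],[0,0,0],1],
    [[0,0,0],[0,0,0],1],
  ],
)

```text
clock: 50.8
position: [0.5121, -0.1335, 0.0539]
orientation: [-0.003, 0.991, -0.022, -0.131]
wrist_force: [-3.4, 0.2, 0.4]
finger_gap: 0.159
finger_force: 31.5
```

```bash
python3 snap.py ins3 wrist side; python3 - <<'E'
from pl import *
go(case(-.1131,-.022,.0546),orient(15,-90),False)
E
python3 pinm.py ins3 .036
```

```text
50.9 [ 0.5121 -0.1335  0.0539] [-0.0034  0.9911 -0.0219 -0.1312] [-0.562  0.62   0.972  1.769 -0.433  1.295 -1.054] [-3.1  0.8 -0.2] 0.157
clock 50.9 pos [ 0.5121 -0.1335  0.0539] q [-0.56  0.62  0.97  1.77 -0.43  1.3  -1.05] F [-3.1  0.8 -0.2] gap 13.7
  turn(tool) [-0.001   0.0013  0.    ]  shift(now axes) [ 0.     -0.0001 -0.0007]  shift(after-turn axes) [ 0.     -0.0001 -0.0007] world [0.0002 0.     0.0007]
[ 241   42   29  154 3816] ang -2.38 ends [ 0.5412 -0.1348] [ 0.6116 -0.1377] len 0.0705 width 0.0113
[244 245  24  22 474] ang -1.9 ends [ 0.4912 -0.1328] [ 0.5078 -0.1333] len 0.0166 width 0.0136
[246 210  20   5  52] ang 88.31 ends [ 0.5305 -0.1394] [ 0.5308 -0.1294] len 0.0101 width 0.0025
```

Call:
move_arm(
  motion=[
    [[0,0,0],[-0.001,0,0],0.75],
    [[0,0,0],[0,0,0],0.75],
    [[0,0,0],[0,0,0],0.75],
    [[0,0,0],[0,0,0],0.75],
    [[0,0,0],[-0.004,0,-0.01],0.75],
    [[0,0,0],[-0.004,0,-0.01],0.75],
    [[0,0,0],[-0.0075,0,-0.028],0.75],
    [[0,0,0],[-0.0075,0,-0.028],0.75],
    [[0,0,0],[-0.0075,0,-0.028],0.75],
    [[0,0,0],[0,0,0],0.75],
  ],
)

```text
clock: 52.15
position: [0.5107, -0.1342, 0.1653]
orientation: [-0.003, 0.992, -0.022, -0.128]
wrist_force: [0.8, -0.9, -1.0]
finger_gap: 0.252
finger_force: 0.0
```

```bash
python3 snap.py out wrist side scene; python3 pinm.py out .034; python3 - <<'E'
from pl import *
import pickle
d=pickle.load(open('out.pkl','rb'))
for n in('side','scene'):
  c=d[n];h=cv2.cvtColor(c['color'],cv2.COLOR_RGB2HSV)
  m=((h[...,0]<12)&(h[...,1]>125)&(h[...,2]<190)).astype(np.uint8)
  u,v=map(int,proj(c,case(-.114,.05,.034)));mm=np.zeros_like(m);mm[v-12:v+12,u-22:u+22]=m[v-12:v+12,u-22:u+22]
  pts=np.argwhere(mm)[:,::-1]
  P=np.array([plane(c,x,y,.034)-CC for x,y in pts]);cx,ty=P@CX,P@TY
  print(n,len(pts),'ty range',ty.min().round(4),ty.max().round(4),'cx',cx.mean().round(4),'slope',np.polyfit(ty,cx,1)[0].round(3))
c=d['side'];g=cv2.cvtColor(c['color'],cv2.COLOR_RGB2GRAY)
u,v=map(int,proj(c,case(-.08,.11,.078)));print('lid edge col',g[v-5:v+6,u])
E
```

```text
52.3 [ 0.509  -0.1331  0.1623] [-0.0035  0.9912 -0.0216 -0.1309] [-0.636  0.488  1.064  1.691 -0.327  1.467 -1.109] [-0.3  1.1 -0.1] 0.251
[ 248   25   15   95 1315] ang -2.61 ends [ 0.5432 -0.1351] [ 0.6109 -0.1382] len 0.0677 width 0.0106
[248 154  15  28 397] ang -4.38 ends [ 0.485  -0.1319] [ 0.5122 -0.134 ] len 0.0273 width 0.0127
[249 128  13   5  52] ang -88.42 ends [ 0.5336 -0.1297] [ 0.5339 -0.1399] len 0.0101 width 0.0037
side 45 ty range 0.0203 0.0743 cx -0.1143 slope -0.009
scene 13 ty range 0.0158 0.0724 cx -0.1135 slope 0.014
lid edge col [205 202 202 203 202 199 187 166 154 148 147]
```

The pin sits level through all three eyes (tip at +77 mm, so pin_shaft is about 17 mm past the eye). The lid is shut and the gripper is clear, so I'll hand in.

```bash
python3 -c "
from bench import robot
print(robot.sign_off())"
```

```text
the job is handed in; nothing more can be done
None
```

I handed the job in at about 52 s; the hand-in returned no verdict. By my own measurements all three jars lie in their cradles (the middle one 8 mm forward of centre, limit 14 mm), the lid is shut, and the pin is level through all three eyes, about 17 mm off along the hole (limit 25 mm).

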